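# Clamp the sharpening stone in its bench holder

### The job

Take the sharpening stone that has the grooved wooden tongue, set it flat on the wooden holder and slide it tongue first between the guides so that it pushes up the sprung roller arm, until the roller drops into the groove and the arm bears down on it; then let go and move clear. Where the arm and its stop are set along the holder is not known exactly, so feel your way: all the contact forces on the holder together must stay under 35 N (the arm bearing down already makes about 10). Leave the other things on the counter where they are.

Things in the scene. Friction and masses are not known exactly. Their poses are not given: they have to be found in the camera images.
- stone: Grey sharpening stone on a birch carrier, 155 long, 0.2 to 0.4 kg, loose on the counter. Origin: centre of the underside, halfway along; z up, +x to the tongue's nose. The block (grip it here across y) spans x -77.5 to +4.5, 44 wide, 34 high. The tongue, 30 wide, 16 high, spans x +4.5 to +77.5.
- groove (a point): On the stone: middle of the floor of the groove across the tongue's top (stone x +35.5, 10 above the underside). Groove 18 wide along x, 6 deep; ahead of it a flat land x +44.5 to +57.5, 16 high, then a bevel falls to 5 high at the nose, x +77.5.
- holder: Fixed dark wooden base 300 (x) x 100 (y) x 18 thick, clear at its -x half. Origin: centre of its underside, top at z +18; +x is the direction in which the stone is slid in, away from the robot. At the +x end stands an aluminium clamp head, up to 42 above the base, with the stop and sprung arm.
- mouth (a point): On the base's top (holder x +56, y 0, z +18), axes as the holder: start of the narrow channel between two guide cheeks 12 high, 34 apart from here to 22 further on, flaring to 42 apart 14 nearer. Only the tongue goes between them. The rigid stop face (16 high) is locked somewhere 23 to 55 ahead of this point; its setting is not measured.
- bail (a joint): Angle (rad) of the sprung arm, hinged at the head. Its black roller, 12 across, rests 41 before the stop face, underside 6 above the base, and bears down with 3 to 4 N: 0 at rest, 0.17 with the roller on the tongue's land, 0.07 down in the groove (nose at the stop or up to 3 short of it). The push is about 5 to 15 N on the bevel, under 6 N on the land, less as the roller drops.
- slip: Bystander: small loose sharpening stone, plain slab 90 x 40 x 18, no tongue. Origin at its underside.
- cup_lid: Bystander: round silicone cup lid, 72 across, knob to 24 high. Origin at its underside.
- jar: Bystander: glass lidded jar, 84 across, 130 high. Origin at its underside.
- bowl: Bystander: white melamine bowl, 150 across, 60 high. Origin at its underside.
- mug: Bystander: mug, 76 across, 85 high. Origin at its underside.
- salt: Bystander: white salt pot, 44 across, 80 high. Origin at its underside.
- ladle: Bystander: wooden spoon lying on the counter. Origin at its underside.
Not all that is in view belongs to the job. Leave any green look-alike of the stone alone.

How it is judged (in metres and radians):
On the way, in this order (a step that is already met when the one before it is completed fails the run):
1. the stone is lifted off the counter (height (world z) of stone above 0.017 m), for 0.1 s.
2. on the holder, the tongue pushes the sprung arm up until the roller rides on its full-height land (value of joint bail above 0.14 rad and contact force between stone and holder above 1 N and z of stone in the frame of holder below 0.026 m), for 0.1 s.
At the end, for the whole second after the job is handed in: Stone at rest, flat on the holder (3 mm, 0.05 rad), in line with it (origin within 5 mm of the channel middle and at x > -2 mm of the holder, 0.12 rad), roller down in the groove: arm angle 0.03 to 0.09 rad, over 2 N between stone and holder (value of joint bail between 0.03 and 0.09 rad and contact force between stone and holder above 2 N and x of stone in the frame of holder above -0.002 m and y of stone in the frame of holder between -0.005 and 0.005 m and z of stone in the frame of holder between 0.015 and 0.021 m and angle between stone's own z axis and vertical below 0.05 rad and angle between the x axis of stone and the x axis of holder, either way round below 0.12 rad and linear speed of stone below 0.01 m/s); the robot touches nothing.
It fails at once if the holder (with its arm and stop) is loaded with more than 35 N, all contacts added up (contact force between holder and anything else above 35 N).
It fails at once if another thing on the counter is moved more than 20 mm (distance of any of slip, cup_lid, jar, bowl, mug, salt, ladle from where it was at the start of the episode above 0.02 m).
It also fails if it takes over 59 s, if anything falls off the work surface, if the arm or the gripper's body presses on something with over 40 N, if the wrist force passes 120 N, or if a joint passes its speed limit or range.

### The arm

A 6-joint arm with a two-finger parallel gripper is mounted at the origin on the work surface. World frame = base frame: x ahead of the robot, y to its left, z up, the work surface at z = 0. Lengths are in mm, angles in rad, forces in N, time in s.
With the tool pointing down it reaches from about 275 to 1000 mm from the base axis. Payload 8.4 kg.
Tool frame: the origin (TCP) lies at the very end of the fingers, on their centre line; the grasp point (between the pads) lies 19 mm behind it; z points along the fingers, y is the direction in which the jaws open and shut (so a half turn about z gives the same grasp; the last joint's range is limited). The gripper opens to 85 mm and grips with 20 to 120 N. Pads are 22 mm wide; open, the fingers measure 114 mm over their backs; the gripper's body (76 mm by 85 mm) begins 54 mm behind the grasp point. The pads swing forward as they close: fully open they stand 13 mm farther back than shut.
Start: joints at [-1.252, 0.353, 1.633, -0, 1.155, -0.002], TCP at [197.077, -593.117, 193.981] pointing down, gripper open.
Joint ranges: [-2.63, 2.63], [-0.92, 2.1], [0.06, 2.66], [-1.3, 4.44], [0, 2.69], [-3.02, 3.02]. Speed limits (rad/s): [2.22, 2.22, 2.79, 3.14, 3.14, 3.14].

### API

Orientations are given as [roll, pitch, yaw] about the fixed x, y, z axes, in that order (R = Rz(yaw) Ry(pitch) Rx(roll)).
In Python, from rig import sense, grab_frame, sign_off, masks_of gives the robot as it stands. The module is installed in compiled form; this text tells all that it offers.
- The arm moves only by the shell command python3 -m inch 'ROWS' [FORCE]. ROWS is JSON, a list of rows, each an object of numbers: "gripper": the finger opening in m, from 0 to 0.0854; "tx", "ty", "tz": the shift along the tool's x, y, z in m; "spin": the turn about the tool's z in degrees. In form: [{"gripper": .., "tx": .., "ty": .., "tz": .., "spin": ..}, ...]. A call has exactly 8 rows; each row shifts and turns the commanded pose from where the row before left it, along the tool's axes as they then stand; what a row does not reach is not made up. A row lasts 1/10 s, in which the tool goes at most 50 mm and 8.59 degrees, less where a joint would pass 70% of its speed; a pose out of reach is approached as far as the arm can. A call is refused whole if a number of a shift passes 0.05 or a number of a turn 8.59, either way. A call with a gripper value outside its range is refused whole. The fingers move at their own pace and stop on an object; FORCE is the grip in N (left out, the last holds). Time passes only in rows, so rows that do not move let the fingers close, or fill a call up. It gives the time, the measured TCP pose, the force and the opening at its end, in the units of the state.
- sense(): the state, without advancing time (a new reading comes with each control period).
- grab_frame(name): name is "scene" or "top" or "wrist"; returns a dict with "pixels" (420x560x3 uint8, red, green, blue), "K" (3x3 intrinsics, pixels), "extrinsics" (4x4, takes a point from camera to world coordinates). Camera axes: x right, y down, z forward; pixel columns grow to the right and rows downward; lengths in mm; the calibration is good to about 2 mm. A picture is of the moment at which its call begins. There is no depth.
- sign_off(): hands the job in, once; it reports no verdict.
Trained networks look in the newest picture that a camera, given by its name, has taken for a name from the list of things; names that differ only in an ending like _2 or _b are one class to them, and where a whole thing is asked for, a point or a joint stands for the part that bears it (a point fixed in the world has none). Each returns a list of dicts, best first, with "conf" (0 to 1); they miss things now and then, are a little off and sometimes report something else, mostly with a low value. They report only what shows in the picture. A call takes as long as a camera call. They do not tell look-alikes from the thing itself.
- masks_of(camera, target): "pixels" (420x560 bool, what is visible of it) and "centre" ([row, column] in pixels, amid what is visible of it).
The state is a dict: "clock": time; "qpos": joint angles; "qvel": joint speeds; "joint_efforts": joint torques, N m; "eef_pos": TCP position; "tcp_rot": TCP orientation; "contact_force": force on the tool from outside, world axes, zero at the start; "wrist_torque": the same for the moment, N m; "opening": opening from 0.0 (shut) to 1.0 (fully open).
Only numpy, scipy, OpenCV 4.12 (cv2) and the standard library are available. Lean on these libraries where they do the work, as an engineer would, in place of code of your own. Each camera call takes 0.05 s, during which the arm holds its last target.

## Working session

There is one attempt and no reset: what is moved stays moved. The work goes in short steps, Python scripts to look and compute and a shell command to move; the robot and the scene stay as the last step left them, time stands still between calls to the robot, and variables do not carry over. Pictures are saved under pics/ and viewed, and the job is handed in when it is done.

```bash
mkdir -p pics; ls
python3 - <<'E'
from rig import sense, grab_frame
import cv2
for n in ["scene","top","wrist"]:
    f=grab_frame(n); cv2.imwrite(f"pics/{n}0.png",f["pixels"][:,:,::-1]); print(n,f["K"],f["extrinsics"])
print(sense())
E
```

```text
pics
scene [[461.67573208   0.         275.0995399 ]
 [  0.         461.67573208 208.65433035]
 [  0.           0.           1.        ]] [[-6.39970904e-01  6.16510843e-01 -4.58641060e-01  1.08839853e+03]
 [ 7.68266777e-01  5.02302024e-01 -3.96810831e-01  4.61693995e+02]
 [-1.42618473e-02 -6.06306075e-01 -7.95103479e-01  9.92757692e+02]
 [ 0.00000000e+00  0.00000000e+00  0.00000000e+00  1.00000000e+00]]
top [[543.96455091   0.         282.93401625]
 [  0.         543.96455091 215.64979563]
 [  0.           0.           1.        ]] [[-2.43981423e-02 -9.98642074e-01  4.60297513e-02  4.81466331e+02]
 [-9.99596247e-01  2.50403998e-02  1.34283875e-02  7.73047569e-02]
 [-1.45627562e-02 -4.56835389e-02 -9.98849809e-01  1.42154709e+03]
 [ 0.00000000e+00  0.00000000e+00  0.00000000e+00  1.00000000e+00]]
wrist [[351.4336178    0.         278.89714707]
 [  0.         351.4336178  210.674224  ]
 [  0.           0.           1.        ]] [[ 3.14673506e-01 -9.08109586e-01 -2.76256339e-01  2.66312861e+02]
 [-9.49198453e-01 -3.01571371e-01 -8.98721560e-02 -5.68345336e+02]
 [-1.69723636e-03  2.90502476e-01 -9.56872735e-01  3.74196655e+02]
 [ 0.00000000e+00  0.00000000e+00  0.00000000e+00  1.00000000e+00]]
{'clock': 0.15, 'qpos': array([-1.25242084e+00,  3.53499937e-01,  1.63395394e+00, -1.57995589e-05,
        1.15520822e+00, -2.41728374e-03]), 'qvel': array([-0.00017838, -0.0027552 , -0.00356599,  0.00119011,  0.00122684,
       -0.00054052]), 'joint_efforts': array([ 1.44920514e-04, -6.05640006e+01, -3.42339563e+01,  6.89697958e-05,
        6.15703044e-03, -1.88547187e-05]), 'eef_pos': array([ 196.93304822, -592.7393649 ,  193.43137807]), 'tcp_rot': array([-3.14052318e+00,  1.18626774e-05,  3.20799163e-01]), 'contact_force': array([-0.05585253,  0.29334731,  0.70966029]), 'wrist_torque': array([0.01269667, 0.01620472, 0.00715906]), 'opening': 0.9985132106185717}
```

View pics/top0.png

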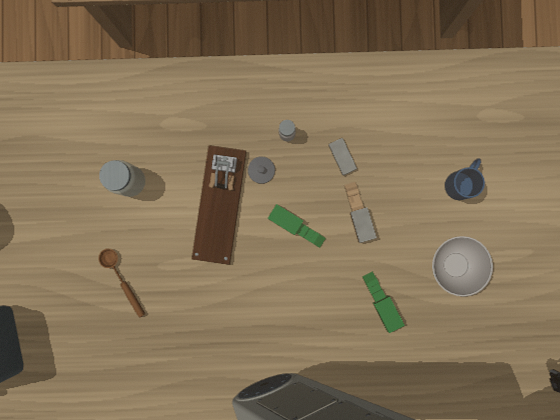

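View pics/scene0.png

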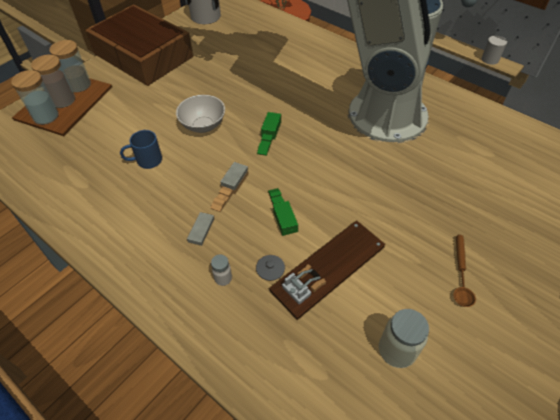

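View pics/wrist0.png

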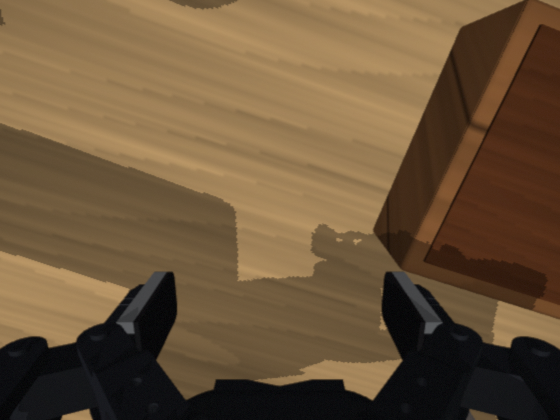

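The top view shows the grey stone at about (361,213) with its tongue pointing up the image. The dark holder is at (220,205) with its clamp head at the top, and there are green look-alikes at (297,226) and (384,302). Next I'll fit poses.

```bash
cat > h.py <<'E'
import numpy as np, cv2
from rig import sense, grab_frame, masks_of
from scipy.optimize import minimize
def p2w(f,u,v,z):
    K=f["K"];T=f["extrinsics"];d=T[:3,:3]@np.linalg.inv(K)@np.array([u,v,1.]);o=T[:3,3]
    return o+d*(z-o[2])/d[2]
def w2p(f,P):
    T=np.linalg.inv(f["extrinsics"]);P=np.atleast_2d(P);c=P@T[:3,:3].T+T[:3,3];c=c@f["K"].T
    return c[:,:2]/c[:,2:]
def boxpts(x0,x1,w,z0,z1):
    return np.array([[x,y,z] for x in(x0,x1) for y in(-w/2,w/2) for z in(z0,z1)],float)
STONE=[boxpts(-77.5,4.5,44,0,34),np.vstack([boxpts(4.5,57.5,30,0,16),boxpts(57.5,77.5,30,0,5)])]
HOLD=[boxpts(-150,150,100,0,18)]
def render(f,parts,x,y,a,z=0,S=4):
    R=np.array([[np.cos(a),-np.sin(a),0],[np.sin(a),np.cos(a),0],[0,0,1]])
    m=np.zeros((420*S,560*S),np.uint8)
    for p in parts:
        q=w2p(f,p@R.T+[x,y,z]); h=cv2.convexHull(((q+.5)*S).astype(np.int32)); cv2.fillConvexPoly(m,h,255)
    return cv2.resize(m,(560,420),interpolation=cv2.INTER_AREA)/255.
def fit(views,parts,x0,z=0):
    def c(v): return sum(np.abs(render(f,parts,v[0],v[1],v[2]/100,z)-m).sum() for f,m in views)
    best=None
    for s in (15,5):
        st=x0 if best is None else best.x
        sim=np.array([st]+[np.array(st)+np.eye(3)[i]*s for i in range(3)])
        best=minimize(c,st,method='Nelder-Mead',options=dict(initial_simplex=sim,maxiter=150,xatol=.05,fatol=.1))
    return best
E
python3 - <<'E'
from h import *
F={n:grab_frame(n) for n in("top","scene")}
import pickle
M={}
for n in F:
    for t in("stone","holder"):
        r=masks_of(n,t); M[n,t]=r
        for d in r: print(n,t,round(d["conf"],2),np.round(d["centre"]),d["pixels"].sum())
pickle.dump((F,M),open("d.pkl","wb"))
E
```

```text
top stone 0.89 [218. 359.] 948
top stone 0.89 [302. 382.] 1056
top stone 0.67 [222. 293.] 906
top holder 0.57 [201. 218.] 4617
scene stone 0.87 [211. 285.] 768
scene stone 0.85 [183. 231.] 835
scene stone 0.7 [133. 268.] 581
scene holder 0.92 [266. 324.] 4623
```

Run:
```python
from h import *
import pickle
F,M=pickle.load(open("d.pkl","rb"))
s={"top":M["top","stone"][0]["pixels"],"scene":M["scene","stone"][1]["pixels"]}
h={n:M[n,"holder"][0]["pixels"] for n in F}
f=F["top"]
b=p2w(f,364,224,20);n=p2w(f,351,186,8);print(b,n)
a=np.arctan2(n[1]-b[1],n[0]-b[0])
for vs in (["top"],["scene"],["top","scene"]):
    r=fit([(F[v],s[v].astype(float)) for v in vs],STONE,[(b[0]+n[0])/2,(b[1]+n[1])/2,a*100]);print("stone",vs,r.x.round(1),r.fun)
rs=r.x
c=[p2w(f,u,v,18) for u,v in((208,146),(245,151),(232,264),(192,260))];m=np.mean(c,0)
a=np.arctan2(*( (c[0]+c[1]-c[2]-c[3])[1::-1]));print(c,a)
for vs in (["top"],["scene"],["top","scene"]):
    r=fit([(F[v],h[v].astype(float)) for v in vs],HOLD,[m[0],m[1],a*100]);print("holder",vs,r.x.round(1),r.fun)
for v in F:
    im=F[v]["pixels"][:,:,::-1].copy()
    for p,x in((STONE,rs),(HOLD,r.x)):
        k=(render(F[v],p,x[0],x[1],x[2]/100)>.5).astype(np.uint8)
        cs,_=cv2.findContours(k,0,1); cv2.drawContours(im,cs,-1,(0,0,255),1)
    if v=="top": im=cv2.resize(im[120:280,180:400],None,fx=3.5,fy=3.5)
    cv2.imwrite(f"pics/fit_{v}.png",im)
# raw crop
```

```text
[ 519.33254769 -189.02345238   20.        ] [ 619.41026044 -159.96626514    8.        ]
stone ['top'] [ 553.  -174.7   26.1] 39.976470588235294
stone ['scene'] [ 547.5 -174.9   25.4] 46.45490196078431
stone ['top', 'scene'] [ 551.7 -174.8   25.2] 140.03921568627453
[array([732.51703277, 209.57935901,  18.        ]), array([716.83098309, 113.44725324,  18.        ]), array([424.78070354, 153.17955197,  18.        ]), array([437.52413219, 256.28910582,  18.        ])] -0.14619927750443962
holder ['top'] [581.  187.  -16.8] 104.53725490196078
holder ['scene'] [574.9 185.7 -16.5] 222.74117647058824
holder ['top', 'scene'] [578.4 186.7 -16.7] 456.4666666666667
```

View pics/fit_top.png

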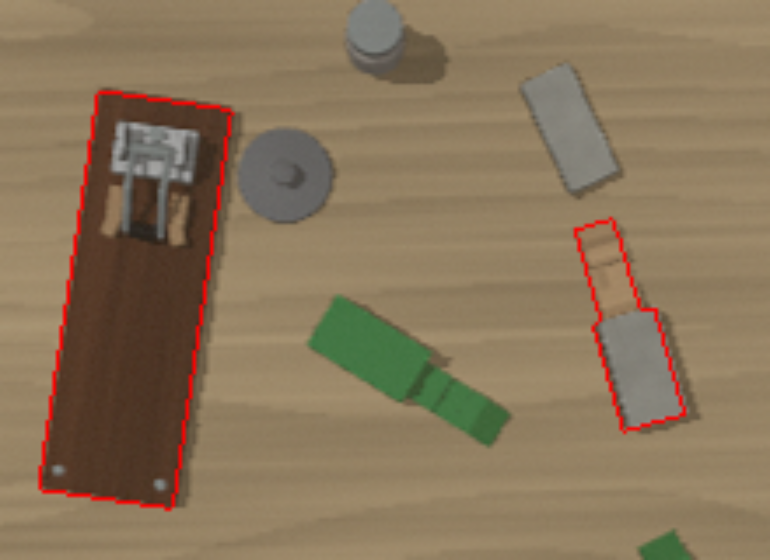

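View pics/fit_scene.png

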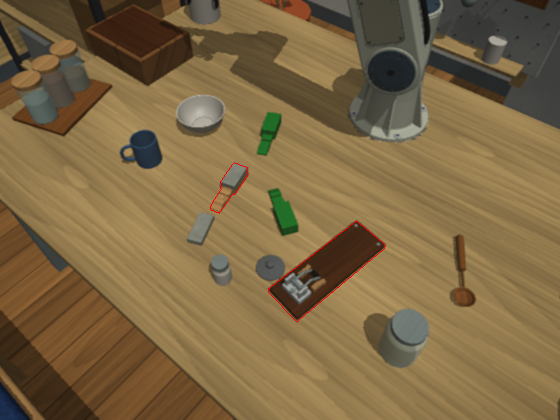

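```bash
python3 -m inch '[{"tx":0.04,"ty":-0.0268},{"tx":0.04,"ty":-0.0268},{"tx":0.04,"ty":-0.0268},{"tx":0.04,"ty":-0.0268},{"tx":0.04,"ty":-0.0268},{"tx":0.04,"ty":-0.0268},{"tx":0.04,"ty":-0.0268},{"tx":0.04,"ty":-0.0268}]' 60; python3 -m inch '[{"tx":0.0366,"ty":-0.0247},{"tx":0.0366,"ty":-0.0247},{"tx":0.0366,"ty":-0.0247},{"spin":3.8},{},{},{},{}]'
python3 - <<'E'
from h import *
s=sense();print(s)
f=grab_frame("wrist");g=grab_frame("scene")
r=masks_of("wrist","stone")
for d in r: print(d["conf"],d["centre"],d["pixels"].sum())
im=f["pixels"][:,:,::-1].copy()
cs,_=cv2.findContours(r[0]["pixels"].astype(np.uint8),0,1);
cv2.imwrite("pics/w1raw.png",im);cv2.drawContours(im,cs,-1,(0,0,255),1)
cv2.imwrite("pics/w1.png",im);print(f["extrinsics"])
b=fit([(f,r[0]["pixels"].astype(float))],STONE,[551,-174.8,25.5]);print(b.x,b.fun)
E
```

```text
{'clock': 0.45, 'qpos': array([-1.25239953e+00,  3.53057052e-01,  1.63347176e+00, -2.63605204e-05,
        1.15519566e+00, -2.42805055e-03]), 'qvel': array([-3.35889316e-04, -1.69084630e-03,  2.95924796e-04,  1.27107977e-04,
       -3.88816235e-05,  3.97680207e-04]), 'joint_efforts': array([-1.77656757e-04, -6.04618406e+01, -3.42097235e+01, -6.03950025e-05,
        3.06692440e-03,  8.83634584e-06]), 'eef_pos': array([ 197.05319223, -593.07308625,  193.91455785]), 'tcp_rot': array([-3.14146078e+00,  2.37950220e-05,  3.20835489e-01]), 'contact_force': array([0.07653621, 0.1954728 , 0.40735998]), 'wrist_torque': array([ 0.00615365,  0.02212337, -0.03276142]), 'opening': 1.0008227044974276}$[0]: bad value
$[0]: bad value
Traceback (most recent call last):
IndexError: list index out of range
```

The move was refused, so every key seems to be required in each row.

```bash
python3 -m inch '[{"gripper":0.0854,"tx":0.04,"ty":-0.0268,"tz":0,"spin":0},{"gripper":0.0854,"tx":0.04,"ty":-0.0268,"tz":0,"spin":0},{"gripper":0.0854,"tx":0.04,"ty":-0.0268,"tz":0,"spin":0},{"gripper":0.0854,"tx":0.04,"ty":-0.0268,"tz":0,"spin":0},{"gripper":0.0854,"tx":0.04,"ty":-0.0268,"tz":0,"spin":0},{"gripper":0.0854,"tx":0.04,"ty":-0.0268,"tz":0,"spin":0},{"gripper":0.0854,"tx":0.04,"ty":-0.0268,"tz":0,"spin":0},{"gripper":0.0854,"tx":0.04,"ty":-0.0268,"tz":0,"spin":0}]' 60; python3 -m inch '[{"gripper":0.0854,"tx":0.0366,"ty":-0.0247,"tz":0,"spin":0},{"gripper":0.0854,"tx":0.0366,"ty":-0.0247,"tz":0,"spin":0},{"gripper":0.0854,"tx":0.0366,"ty":-0.0247,"tz":0,"spin":0},{"gripper":0.0854,"tx":0,"ty":0,"tz":0,"spin":3.8},{"gripper":0.0854,"tx":0,"ty":0,"tz":0,"spin":0},{"gripper":0.0854,"tx":0,"ty":0,"tz":0,"spin":0},{"gripper":0.0854,"tx":0,"ty":0,"tz":0,"spin":0},{"gripper":0.0854,"tx":0,"ty":0,"tz":0,"spin":0}]'
cat > look.py <<'E'
from h import *
import sys
s=sense();print(s["clock"],s["eef_pos"].round(1),s["tcp_rot"].round(4),s["contact_force"].round(2))
f=grab_frame("wrist")
r=masks_of("wrist","stone")
for d in r: print(d["conf"],d["centre"],d["pixels"].sum())
im=f["pixels"][:,:,::-1].copy()
cv2.imwrite("pics/w1raw.png",im)
if r:
    cs,_=cv2.findContours(r[0]["pixels"].astype(np.uint8),0,1);cv2.drawContours(im,cs,-1,(0,0,255),1)
    b=fit([(f,r[0]["pixels"].astype(float))],STONE,[551,-174.8,25.5]);print(b.x,b.fun)
    cs,_=cv2.findContours((render(f,STONE,b.x[0],b.x[1],b.x[2]/100)>.5).astype(np.uint8),0,1);cv2.drawContours(im,cs,-1,(255,0,0),1)
cv2.imwrite("pics/w1.png",im)
E
python3 look.py
```

```text
clock: 1.4
eef_pos: [434.2, -287.1, 194.3]
tcp_rot: [3.141, -0.0, 0.321]
contact_force: [-0.0, 0.5, -0.1]
opening: 1.0
clock: 2.2
eef_pos: [513.5, -184.6, 194.0]
tcp_rot: [3.142, -0.0, 0.254]
contact_force: [-0.2, 0.2, -0.8]
opening: 1.0
2.2 [ 513.5 -184.6  194. ] [ 3.1415 -0.      0.2539] [-0.24  0.22 -0.79]
0.97 [153.8, 283.3] 6109
0.94 [342.1, 269.7] 3392
0.82 [121.3, 100.2] 8047
[ 548.57859485 -175.53752304   25.79706161] 143.0705882352941
```

View pics/w1.png

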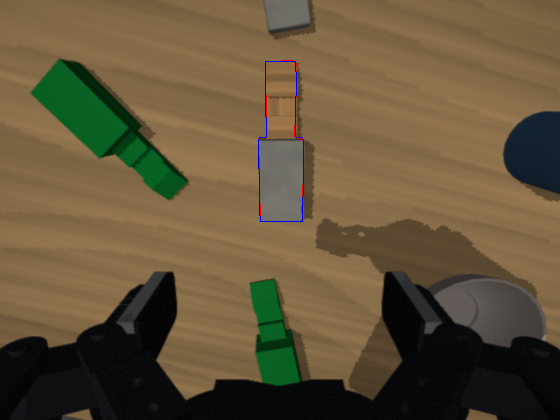

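The wrist view confirms the stone under the gripper, with its block at (281,180), yaw 0.257, and aligned. I'll descend and grip.

```bash
python3 -m inch '[{"gripper":0.0854,"tx":0,"ty":0,"tz":0.04,"spin":0},{"gripper":0.0854,"tx":0,"ty":0,"tz":0.04,"spin":0},{"gripper":0.0854,"tx":0,"ty":0,"tz":0.04,"spin":0},{"gripper":0.0854,"tx":0,"ty":0,"tz":0.04,"spin":0},{"gripper":0.0854,"tx":0,"ty":0,"tz":0.02,"spin":0},{"gripper":0.0854,"tx":0,"ty":0,"tz":0.009,"spin":0},{"gripper":0.0854,"tx":0,"ty":0,"tz":0,"spin":0},{"gripper":0.0854,"tx":0,"ty":0,"tz":0,"spin":0}]' 40
python3 -m inch '[{"gripper":0.03,"tx":0,"ty":0,"tz":0,"spin":0},{"gripper":0.03,"tx":0,"ty":0,"tz":0,"spin":0},{"gripper":0.03,"tx":0,"ty":0,"tz":0,"spin":0},{"gripper":0.03,"tx":0,"ty":0,"tz":0,"spin":0},{"gripper":0.03,"tx":0,"ty":0,"tz":0,"spin":0},{"gripper":0.03,"tx":0,"ty":0,"tz":0,"spin":0},{"gripper":0.03,"tx":0,"ty":0,"tz":0,"spin":0},{"gripper":0.03,"tx":0,"ty":0,"tz":0,"spin":0}]' 40
python3 -c "
from rig import *;print(sense())"
```

```text
clock: 3.1
eef_pos: [514.7, -184.2, 5.9]
tcp_rot: [3.141, -0.001, 0.254]
contact_force: [-0.2, 0.6, -0.4]
opening: 1.003
clock: 3.9
eef_pos: [513.9, -183.8, 4.9]
tcp_rot: [-3.142, 0.0, 0.254]
contact_force: [0.4, -0.7, -0.5]
opening: 0.35
{'clock': 3.9, 'qpos': array([-3.46216578e-01,  4.86331863e-01,  1.93918834e+00,  2.01875933e-05,
        7.16179495e-01,  9.70104002e-01]), 'qvel': array([-1.24299555e-03,  2.66285629e-03,  5.05618243e-05, -1.05986715e-03,
       -4.40084159e-04, -4.48373982e-04]), 'joint_efforts': array([ 2.83173606e-03, -5.79474378e+01, -2.24000502e+01,  1.85073800e-04,
        1.73397730e-03, -1.80458315e-06]), 'eef_pos': array([ 513.94490302, -183.80402682,    4.93485213]), 'tcp_rot': array([-3.14152122e+00,  8.08198601e-05,  2.54460520e-01]), 'contact_force': array([ 0.38443273, -0.67087929, -0.50322729]), 'wrist_torque': array([ 0.01186745, -0.06938676,  0.0356346 ]), 'opening': 0.34982662131151626}
```

Run:
```python
from h import *
for n in ["scene","wrist"]:
    f=grab_frame(n); im=f["pixels"][:,:,::-1]
    if n=="scene": im=cv2.resize(im[80:300,140:400],None,fx=2.5,fy=2.5)
    cv2.imwrite(f"pics/{n}2.png",im)
```

```text
(no output)
```

View pics/scene2.png

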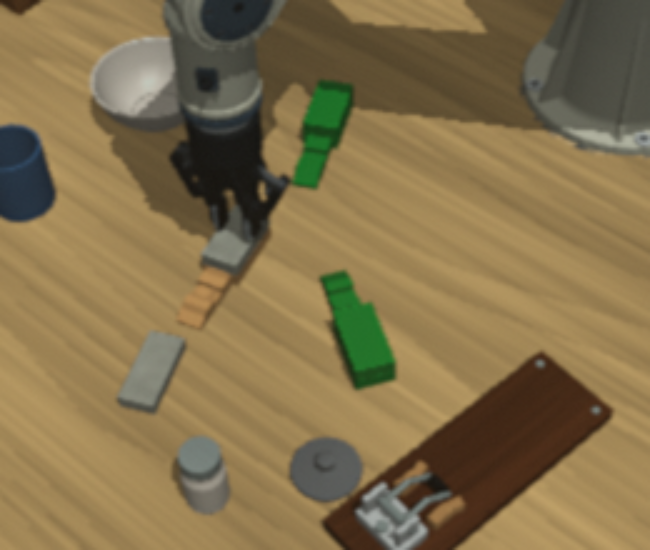

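View pics/wrist2.png

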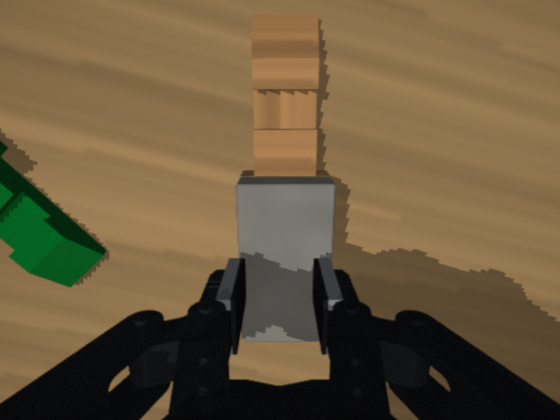

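The jaws are on the block at (285,280) in the wrist view. I'll close further to confirm the grip, lift and turn.

```bash
python3 -m inch '[{"gripper":0.01,"tx":0,"ty":0,"tz":0,"spin":0},{"gripper":0.01,"tx":0,"ty":0,"tz":0,"spin":0},{"gripper":0.01,"tx":0,"ty":0,"tz":0,"spin":0},{"gripper":0.01,"tx":0,"ty":0,"tz":-0.01,"spin":0},{"gripper":0.01,"tx":0,"ty":0,"tz":-0.02,"spin":0},{"gripper":0.01,"tx":0,"ty":0,"tz":-0.025,"spin":0},{"gripper":0.01,"tx":0,"ty":0,"tz":-0.025,"spin":0},{"gripper":0.01,"tx":0,"ty":0,"tz":-0.02,"spin":0}]' 50
python3 -m inch '[{"gripper":0.01,"tx":0,"ty":0,"tz":0,"spin":4},{"gripper":0.01,"tx":0,"ty":0,"tz":0,"spin":6},{"gripper":0.01,"tx":0,"ty":0,"tz":0,"spin":6},{"gripper":0.01,"tx":0,"ty":0,"tz":0,"spin":5},{"gripper":0.01,"tx":0,"ty":0,"tz":0,"spin":3.1},{"gripper":0.01,"tx":0,"ty":0,"tz":0,"spin":0},{"gripper":0.01,"tx":0,"ty":0,"tz":0,"spin":0},{"gripper":0.01,"tx":0,"ty":0,"tz":0,"spin":0}]'
python3 - <<'E'
from h import *
f=grab_frame("wrist"); cv2.imwrite("pics/w3.png",f["pixels"][:,:,::-1]); print(sense())
E
```

```text
clock: 4.8
eef_pos: [514.4, -184.0, 107.2]
tcp_rot: [3.141, -0.001, 0.254]
contact_force: [1.0, 0.4, 0.3]
opening: 0.118
clock: 5.6
eef_pos: [514.0, -183.8, 105.3]
tcp_rot: [3.142, -0.0, -0.165]
contact_force: [0.4, -1.0, -0.1]
opening: 0.12
{'clock': 5.65, 'qpos': array([-3.46165110e-01,  3.35830433e-01,  1.88350551e+00, -2.44956121e-05,
        9.22097064e-01,  1.38969320e+00]), 'qvel': array([ 0.00072787,  0.00172756,  0.00217211, -0.00112221, -0.00158689,
        0.00547234]), 'joint_efforts': array([ 3.90378491e-04, -5.37890518e+01, -2.86761117e+01,  1.29982145e-04,
        5.56516941e-03, -1.79531687e-02]), 'eef_pos': array([ 514.01015593, -183.81093776,  105.17300386]), 'tcp_rot': array([ 3.14154470e+00, -1.53517825e-04, -1.65047180e-01]), 'contact_force': array([-0.39539121,  0.61725169, -0.82131446]), 'wrist_torque': array([-0.03869347, -0.00270964, -0.00243677]), 'opening': 0.11294207944801582}
```

View pics/w3.png

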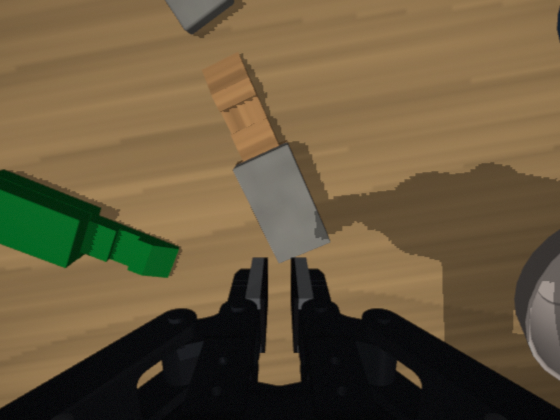

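The grip missed. The fingers closed above or short of the block, and the stone still lies at (282,203) in the wrist view. I'll compare the true fingertip height with the reported TCP.

Run:
```python
from h import *
s=sense();p=s["eef_pos"]
for n in("scene","wrist"):
    f=grab_frame(n); im=f["pixels"][:,:,::-1].copy(); 
    for dz in(0,10,20,30,40):
        q=w2p(f,p+[0,0,dz])[0]; print(n,dz,q.round(1)); 
        if dz in(0,20,40): cv2.circle(im,tuple(int(round(v)) for v in q),1,(0,0,255),-1)
    if n=="scene":
        q=w2p(f,p)[0].astype(int); im=cv2.resize(im[q[1]-60:q[1]+60,q[0]-75:q[0]+75],None,fx=5,fy=5,interpolation=cv2.INTER_NEAREST)
    cv2.imwrite(f"pics/{n}4.png",im)
r=masks_of("wrist","stone")
for d in r: print(d["conf"],d["centre"],d["pixels"].sum())
k=min(r,key=lambda d:abs(d["centre"][0]-190)+abs(d["centre"][1]-270))
f=grab_frame("wrist");b=fit([(f,k["pixels"].astype(float))],STONE,[551,-174.8,25.5]);print(b.x,b.fun,f["extrinsics"],p)
```

```text
scene 0 [231.5 155.8]
scene 10 [231.2 153.2]
scene 20 [230.8 150.5]
scene 30 [230.5 147.8]
scene 40 [230.1 145. ]
wrist 0 [280.9 241.8]
wrist 10 [281.  248.9]
wrist 20 [281.2 256.8]
wrist 30 [281.3 265.7]
wrist 40 [281.4 275.6]
0.91 [234.5, 68.6] 10094
0.68 [172.5, 263.8] 10535
[ 548.77477392 -175.92988472   25.65985601] 262.1882352941177 [[-1.65615334e-01 -9.43608585e-01 -2.86660776e-01  5.86047096e+02]
 [-9.86190357e-01  1.58353874e-01  4.85039168e-02 -1.94827599e+02]
 [-3.74867957e-04  2.90735085e-01 -9.56803517e-01  2.85869723e+02]
 [ 0.00000000e+00  0.00000000e+00  0.00000000e+00  1.00000000e+00]] [ 514.01015593 -183.81093776  105.17300386]
```

View pics/scene4.png

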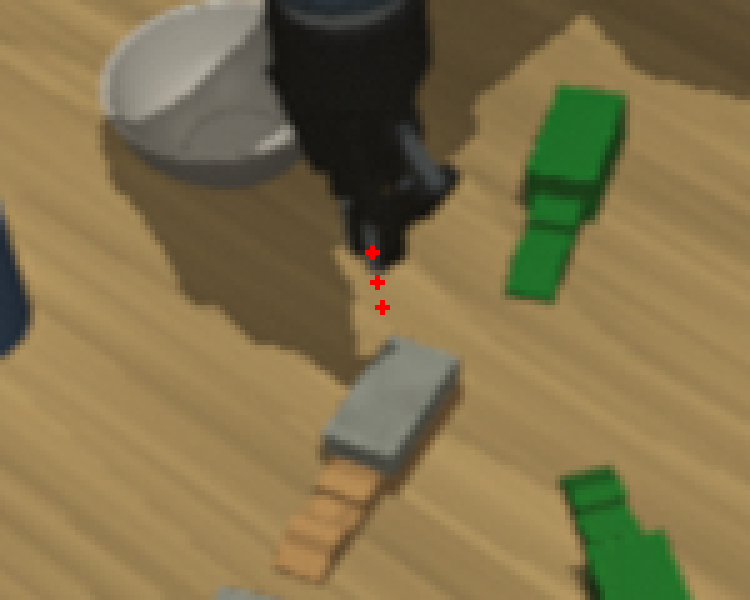

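View pics/wrist4.png

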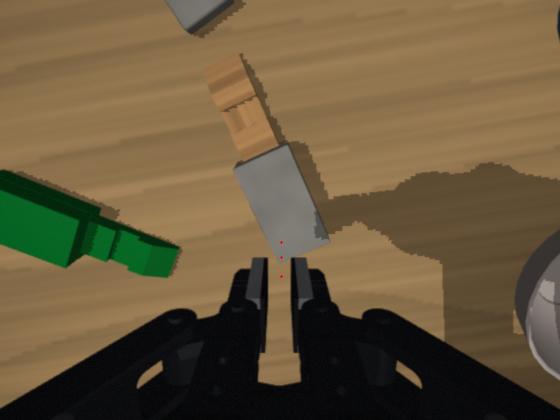

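The fingertips sit some 25–45 mm above the reported TCP, as seen in both the scene and wrist views. So the reported height can't be taken as the tip height. I'll go back over the stone with the jaws open and feel my way down.

```bash
python3 -m inch '[{"gripper":0.0854,"tx":0,"ty":0,"tz":0,"spin":-8},{"gripper":0.0854,"tx":0,"ty":0,"tz":0,"spin":-8},{"gripper":0.0854,"tx":0,"ty":0,"tz":0,"spin":-8.1},{"gripper":0.0854,"tx":0,"ty":0,"tz":0.02,"spin":0},{"gripper":0.0854,"tx":0,"ty":0,"tz":0.03,"spin":0},{"gripper":0.0854,"tx":0,"ty":0,"tz":0.03,"spin":0},{"gripper":0.0854,"tx":0,"ty":0,"tz":0.02,"spin":0},{"gripper":0.0854,"tx":0,"ty":0,"tz":0,"spin":0}]' 50
python3 -m inch '[{"gripper":0.0854,"tx":0,"ty":0,"tz":0.005,"spin":0},{"gripper":0.0854,"tx":0,"ty":0,"tz":0.005,"spin":0},{"gripper":0.0854,"tx":0,"ty":0,"tz":0.004,"spin":0},{"gripper":0.0854,"tx":0,"ty":0,"tz":0.002,"spin":0},{"gripper":0.0854,"tx":0,"ty":0,"tz":0.002,"spin":0},{"gripper":0.0854,"tx":0,"ty":0,"tz":0.002,"spin":0},{"gripper":0.0854,"tx":0,"ty":0,"tz":0,"spin":0},{"gripper":0.0854,"tx":0,"ty":0,"tz":0,"spin":0}]'
python3 - <<'E'
from h import *
s=sense();print(s["contact_force"],s["eef_pos"],s["joint_efforts"])
for n in("scene","wrist"):
    f=grab_frame(n); im=f["pixels"][:,:,::-1].copy(); 
    if n=="scene":
        q=w2p(f,s["eef_pos"])[0].astype(int); im=cv2.resize(im[q[1]-60:q[1]+60,q[0]-75:q[0]+75],None,fx=5,fy=5,interpolation=cv2.INTER_NEAREST)
    cv2.imwrite(f"pics/{n}5.png",im)
E
```

```text
clock: 6.65
eef_pos: [511.8, -183.0, 2.5]
tcp_rot: [-3.139, 0.004, 0.255]
contact_force: [0.4, -0.0, 0.8]
opening: 1.005
clock: 7.45
eef_pos: [514.0, -183.8, -15.0]
tcp_rot: [3.142, -0.0, 0.254]
contact_force: [-0.2, 0.5, 0.2]
opening: 1.003
[-0.23104486  0.52721271  0.15663809] [ 514.02776923 -183.80440976  -14.96830618] [ 3.35732220e-04 -5.86781859e+01 -2.10089689e+01  9.86505256e-05
 -3.14061290e-03 -4.24422967e-05]
```

View pics/scene5.png

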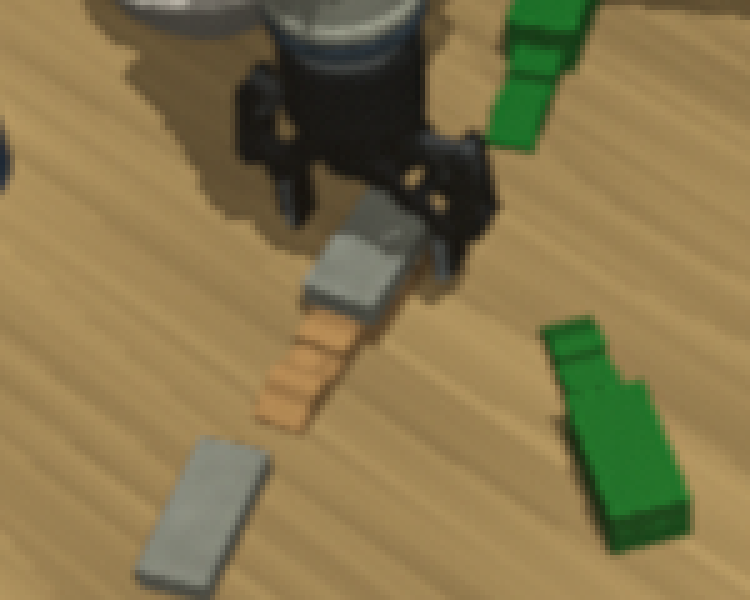

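View pics/wrist5.png

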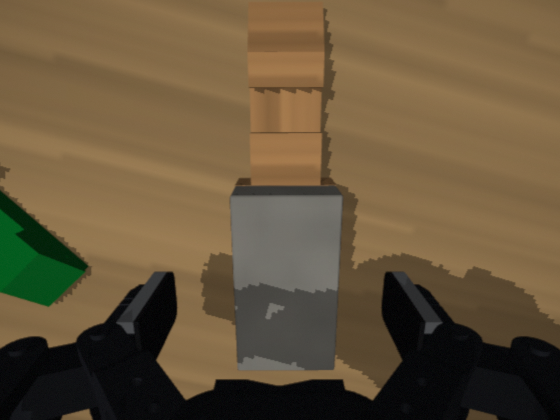

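```bash
python3 -m inch '[{"gripper":0.056,"tx":0,"ty":0,"tz":0,"spin":0},{"gripper":0.056,"tx":0,"ty":0,"tz":0,"spin":0},{"gripper":0.056,"tx":0,"ty":0,"tz":0,"spin":0},{"gripper":0.056,"tx":0,"ty":0,"tz":0.0015,"spin":0},{"gripper":0.056,"tx":0,"ty":0,"tz":0.0015,"spin":0},{"gripper":0.056,"tx":0,"ty":0,"tz":0.0015,"spin":0},{"gripper":0.056,"tx":0,"ty":0,"tz":0.0015,"spin":0},{"gripper":0.056,"tx":0,"ty":0,"tz":0,"spin":0}]' 50
python3 - <<'E'
from h import *
s=sense();print(s["contact_force"],s["eef_pos"])
for n in("scene","wrist"):
    f=grab_frame(n); im=f["pixels"][:,:,::-1].copy(); 
    if n=="scene":
        q=w2p(f,s["eef_pos"])[0].astype(int); im=cv2.resize(im[q[1]-60:q[1]+30,q[0]-55:q[0]+55],None,fx=6,fy=6,interpolation=cv2.INTER_CUBIC)
    cv2.imwrite(f"pics/{n}6.png",im)
E
```

```text
clock: 8.35
eef_pos: [513.8, -183.7, -21.3]
tcp_rot: [-3.141, 0.0, 0.254]
contact_force: [0.7, 0.6, 0.3]
opening: 0.657
[0.67995608 0.60888919 0.26900877] [ 513.77788941 -183.73812279  -21.30643337]
```

View pics/scene6.png

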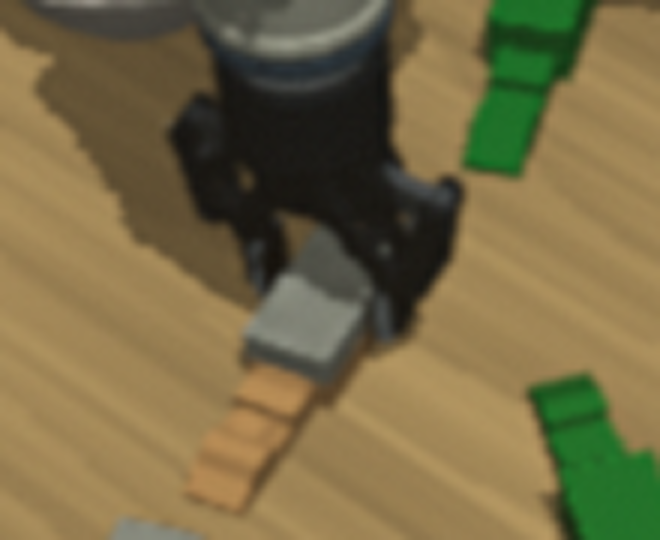

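View pics/wrist6.png

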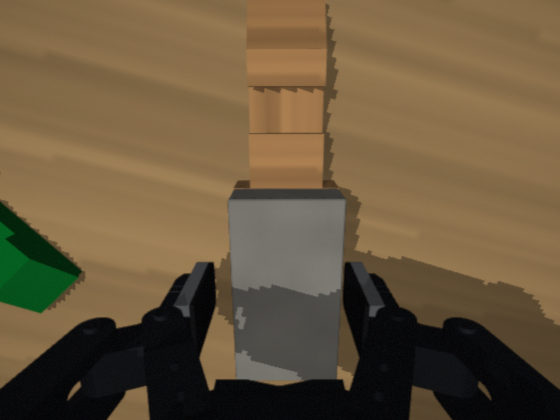

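The pads straddle the block at (213–346, 265), with the tips at about z 24 mm. That puts the tips about 45 mm behind the reported TCP. I'll go 14 mm lower and watch the force.

```bash
python3 -m inch '[{"gripper":0.056,"tx":0,"ty":0,"tz":0.002,"spin":0},{"gripper":0.056,"tx":0,"ty":0,"tz":0.002,"spin":0},{"gripper":0.056,"tx":0,"ty":0,"tz":0.002,"spin":0},{"gripper":0.056,"tx":0,"ty":0,"tz":0.002,"spin":0},{"gripper":0.056,"tx":0,"ty":0,"tz":0,"spin":0},{"gripper":0.056,"tx":0,"ty":0,"tz":0,"spin":0},{"gripper":0.056,"tx":0,"ty":0,"tz":0,"spin":0},{"gripper":0.056,"tx":0,"ty":0,"tz":0,"spin":0}]' 50
python3 -m inch '[{"gripper":0.056,"tx":0,"ty":0,"tz":0.0015,"spin":0},{"gripper":0.056,"tx":0,"ty":0,"tz":0.0015,"spin":0},{"gripper":0.056,"tx":0,"ty":0,"tz":0.0015,"spin":0},{"gripper":0.056,"tx":0,"ty":0,"tz":0.0015,"spin":0},{"gripper":0.056,"tx":0,"ty":0,"tz":0,"spin":0},{"gripper":0.056,"tx":0,"ty":0,"tz":0,"spin":0},{"gripper":0.056,"tx":0,"ty":0,"tz":0,"spin":0},{"gripper":0.056,"tx":0,"ty":0,"tz":0,"spin":0}]' 50
python3 - <<'E'
from h import *
s=sense();print(s["contact_force"],s["eef_pos"])
for n in("scene","wrist"):
    f=grab_frame(n); im=f["pixels"][:,:,::-1].copy(); 
    if n=="scene":
        q=w2p(f,s["eef_pos"])[0].astype(int); im=cv2.resize(im[q[1]-60:q[1]+30,q[0]-55:q[0]+55],None,fx=6,fy=6,interpolation=cv2.INTER_CUBIC)
    cv2.imwrite(f"pics/{n}7.png",im)
E
```

```text
clock: 9.25
eef_pos: [514.0, -183.8, -28.9]
tcp_rot: [3.142, -0.0, 0.254]
contact_force: [-0.7, -0.6, -0.3]
opening: 0.658
clock: 10.05
eef_pos: [514.1, -183.8, -35.0]
tcp_rot: [3.142, -0.0, 0.254]
contact_force: [0.3, 0.3, 0.1]
opening: 0.652
[0.2646498  0.26035187 0.14562523] [ 514.05635276 -183.84584168  -34.95134308]
```

View pics/scene7.png

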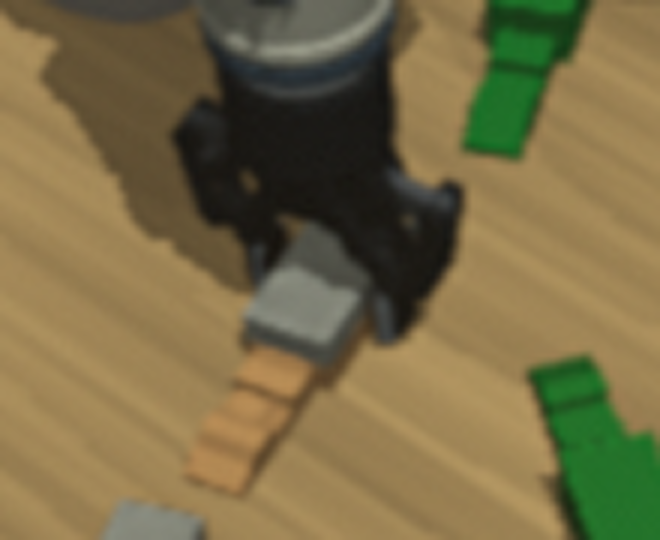

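View pics/wrist7.png

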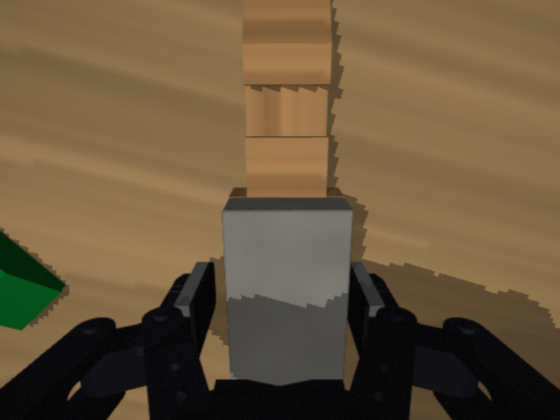

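```bash
python3 -m inch '[{"gripper":0.03,"tx":0,"ty":0,"tz":0,"spin":0},{"gripper":0.03,"tx":0,"ty":0,"tz":0,"spin":0},{"gripper":0.03,"tx":0,"ty":0,"tz":0,"spin":0},{"gripper":0.03,"tx":0,"ty":0,"tz":0,"spin":0},{"gripper":0.03,"tx":0,"ty":0,"tz":0,"spin":0},{"gripper":0.03,"tx":0,"ty":0,"tz":0,"spin":0},{"gripper":0.03,"tx":0,"ty":0,"tz":0,"spin":0},{"gripper":0.03,"tx":0,"ty":0,"tz":0,"spin":0}]' 50
```

```text
clock: 10.95
eef_pos: [514.4, -184.1, -34.6]
tcp_rot: [3.141, -0.001, 0.254]
contact_force: [-0.1, -1.5, 6.0]
opening: 0.509
```

It's gripped at an opening of 0.51 (44 mm), but the tips touch the counter. I'll regrip 6 mm higher.

```bash
python3 -m inch '[{"gripper":0.052,"tx":0,"ty":0,"tz":0,"spin":0},{"gripper":0.052,"tx":0,"ty":0,"tz":0,"spin":0},{"gripper":0.052,"tx":0,"ty":0,"tz":-0.003,"spin":0},{"gripper":0.052,"tx":0,"ty":0,"tz":-0.004,"spin":0},{"gripper":0.03,"tx":0,"ty":0,"tz":0,"spin":0},{"gripper":0.03,"tx":0,"ty":0,"tz":0,"spin":0},{"gripper":0.03,"tx":0,"ty":0,"tz":0,"spin":0},{"gripper":0.03,"tx":0,"ty":0,"tz":0,"spin":0}]' 50
python3 -m inch '[{"gripper":0.03,"tx":0,"ty":0,"tz":-0.005,"spin":0},{"gripper":0.03,"tx":0,"ty":0,"tz":-0.015,"spin":0},{"gripper":0.03,"tx":0,"ty":0,"tz":-0.025,"spin":0},{"gripper":0.03,"tx":0,"ty":0,"tz":-0.025,"spin":0},{"gripper":0.03,"tx":0,"ty":0,"tz":-0.02,"spin":0},{"gripper":0.03,"tx":0,"ty":0,"tz":-0.01,"spin":4},{"gripper":0.03,"tx":0,"ty":0,"tz":0,"spin":6},{"gripper":0.03,"tx":0,"ty":0,"tz":0,"spin":6}]'
python3 - <<'E'
from h import *
f=grab_frame("wrist"); cv2.imwrite("pics/w8.png",f["pixels"][:,:,::-1]); s=sense();print(s["eef_pos"],s["contact_force"],s["opening"],s["qpos"])
E
```

```text
clock: 11.75
eef_pos: [514.5, -184.0, -27.1]
tcp_rot: [3.141, -0.001, 0.254]
contact_force: [-2.2, 0.3, 8.3]
opening: 0.508
clock: 12.55
eef_pos: [514.1, -183.8, 73.3]
tcp_rot: [3.141, -0.001, -0.029]
contact_force: [-0.3, -0.6, -3.9]
opening: 0.507
[ 513.88760569 -183.75465235   73.0455788 ] [ 0.35137095 -0.6319858  -3.71834006] 0.5050602342388493 [-3.46161648e-01  3.80332478e-01  1.90610346e+00  7.18360607e-06
  8.54624712e-01  1.25973374e+00]
```

View pics/w8.png

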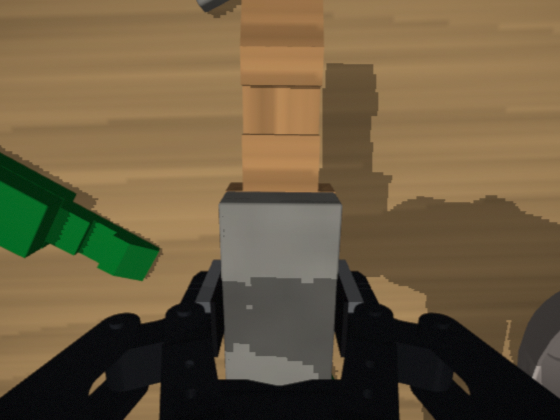

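Held, with about 3.8 N of weight. Now to the holder.

```bash
python3 -m inch '[{"gripper":0.03,"tx":0,"ty":0,"tz":0,"spin":4},{"gripper":0.03,"tx":0,"ty":0,"tz":0,"spin":4},{"gripper":0.03,"tx":-0.008,"ty":-0.03,"tz":0,"spin":0},{"gripper":0.03,"tx":-0.0106,"ty":-0.047,"tz":0,"spin":0},{"gripper":0.03,"tx":-0.0106,"ty":-0.047,"tz":0,"spin":0},{"gripper":0.03,"tx":-0.0106,"ty":-0.047,"tz":0,"spin":0},{"gripper":0.03,"tx":-0.0106,"ty":-0.047,"tz":0,"spin":0},{"gripper":0.03,"tx":-0.0106,"ty":-0.047,"tz":0,"spin":0}]' 50
python3 -m inch '[{"gripper":0.03,"tx":-0.0106,"ty":-0.047,"tz":0,"spin":0},{"gripper":0.03,"tx":-0.0106,"ty":-0.047,"tz":0,"spin":0},{"gripper":0.03,"tx":-0.002,"ty":-0.0176,"tz":0,"spin":0},{"gripper":0.03,"tx":0,"ty":0,"tz":0,"spin":0},{"gripper":0.03,"tx":0,"ty":0,"tz":0,"spin":0},{"gripper":0.03,"tx":0,"ty":0,"tz":0,"spin":0},{"gripper":0.03,"tx":0,"ty":0,"tz":0,"spin":0},{"gripper":0.03,"tx":0,"ty":0,"tz":0,"spin":0}]'
cat > lk.py <<'E'
from h import *
import pickle,sys
k=sys.argv[1]
s=sense();print(s["clock"],s["eef_pos"].round(1),s["tcp_rot"].round(4),s["contact_force"].round(2),round(s["opening"],3))
D={}
for n in("top","scene","wrist"):
    f=grab_frame(n);D[n]=f;im=f["pixels"][:,:,::-1]
    cv2.imwrite(f"pics/{n}_{k}.png",im)
pickle.dump((s,D),open(f"v_{k}.pkl","wb"))
E
python3 lk.py 9
```

```text
clock: 13.4
eef_pos: [496.7, 89.4, 72.7]
tcp_rot: [-3.141, -0.0, -0.162]
contact_force: [2.0, -0.0, -3.7]
opening: 0.504
clock: 14.2
eef_pos: [492.6, 200.5, 72.0]
tcp_rot: [3.141, 0.0, -0.166]
contact_force: [-0.2, -0.7, -4.1]
opening: 0.502
14.2 [492.6 200.5  72. ] [ 3.1414e+00  2.0000e-04 -1.6560e-01] [-0.21 -0.7  -4.07] 0.502
```

View pics/wrist_9.png

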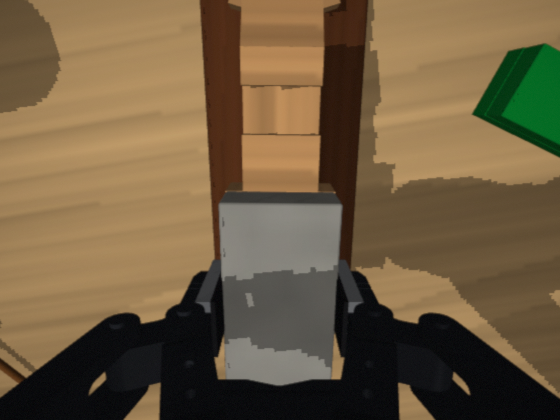

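View pics/scene_9.png

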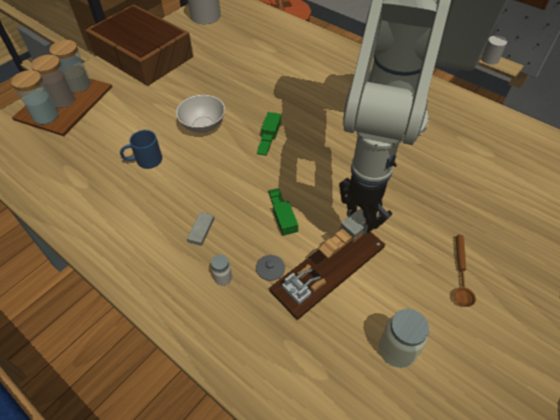

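The wrist view shows the base's top edges at columns about 203 and 368 in row 10, and about 217 and 353 in row 250, with the tongue between them. I'll measure both centrelines.

Run:
```python
from h import *
import pickle
s,D=pickle.load(open("v_9.pkl","rb"));f=D["wrist"];im=f["pixels"].astype(float)
R,G,B=im[...,0],im[...,1],im[...,2]
dark=(R>35)&(R<110)&(R>1.35*G)
p=s["eef_pos"];a=s["tcp_rot"][2];ex=np.array([np.cos(a),np.sin(a)]);ey=np.array([-np.sin(a),np.cos(a)])
L=[];Rr=[]
for v in range(5,250,5):
    c=np.where(dark[v])[0]; c=c[(c>190)&(c<385)]
    if len(c)<10: continue
    print(v,c.min(),c.max(), end=' ; ')
    for u,l in((c.min()-.0,L),(c.max()+1.,Rr)):
        w=p2w(f,u-.5,v,18)[:2]-p[:2]; l.append((w@ex,w@ey))
print()
for l in(L,Rr):
    l=np.array(l); 
    k=np.ones(len(l),bool)
    for _ in range(4):
        q=np.polyfit(l[k,0],l[k,1],1); e=np.abs(l[:,1]-np.polyval(q,l[:,0])); k=e<1
    print(k.sum(),len(l),"slope",q[0],"y at x=0,100",np.polyval(q,[0,100]))
# tongue: left/right edges by gradient
for v,z in((30,None),(60,16),(110,10),(160,16)):
    row=im[v,225:345].sum(1); print(v,"edges",[225+i for i in np.where(np.abs(np.diff(row))>60)[0]])
```

```text
5 200 367 ; 10 201 367 ; 15 201 366 ; 20 201 366 ; 25 202 365 ; 30 202 365 ; 35 202 365 ; 40 203 364 ; 45 203 364 ; 50 203 364 ; 55 203 364 ; 60 204 363 ; 65 204 363 ; 70 204 362 ; 75 205 362 ; 80 205 362 ; 85 205 361 ; 90 205 361 ; 95 206 361 ; 100 206 360 ; 105 206 360 ; 110 207 360 ; 115 207 359 ; 120 207 359 ; 125 207 359 ; 130 208 358 ; 135 208 358 ; 140 208 358 ; 145 209 357 ; 150 209 357 ; 155 209 357 ; 160 209 357 ; 165 210 356 ; 170 210 356 ; 175 210 356 ; 180 211 355 ; 185 211 355 ; 190 211 355 ; 195 211 354 ; 200 212 354 ; 205 212 354 ; 210 212 353 ; 215 212 353 ; 220 213 353 ; 225 213 352 ; 230 213 352 ; 235 214 352 ; 240 214 351 ; 245 214 351 ; 
49 49 slope -0.0015029446484552738 y at x=0,100 [48.37094749 48.22065302]
49 49 slope -0.001154625938363091 y at x=0,100 [-50.79537008 -50.91083267]
30 edges [np.int64(239), np.int64(240), np.int64(323)]
60 edges [np.int64(239), np.int64(240), np.int64(322), np.int64(323), np.int64(324)]
110 edges [np.int64(241), np.int64(242), np.int64(318), np.int64(319), np.int64(320)]
160 edges [np.int64(241), np.int64(242), np.int64(318), np.int64(319)]
```

Run:
```python
from h import *
import pickle
s,D=pickle.load(open("v_9.pkl","rb"));f=D["wrist"]
p=s["eef_pos"];a=s["tcp_rot"][2];ex=np.array([np.cos(a),np.sin(a)]);ey=np.array([-np.sin(a),np.cos(a)])
def t(u,v,z):
    w=p2w(f,u,v,z)[:2]-p[:2]; return (w@ex).round(1),(w@ey).round(1)
u=p[2]+28
for v,l,r,z in((55,239.5,323.4,u+16),(75,240,322,u+16),(110,241.5,319.5,u+10),(150,241,319.3,u+16),(170,242,318.8,u+16),(205,220.5,341.5,u+34),(250,221.5,338.5,u+34)):
    A=t(l-.5+.5,v,z);B=t(r-.5+.5,v,z);print(v,A,B,"mid",(A[1]+B[1])/2,"w",A[1]-B[1])
print("groove rear/front,land front x",[t(280,v,u+16) for v in(134,85,47,8)], "block front top",t(280,203,u+34),"rear",t(280,379,u+34))
# holder front features in top image
T=D["top"]["pixels"][:,:,::-1]
cv2.imwrite("pics/top9c.png",cv2.resize(T[135:225,180:270],None,fx=6,fy=6,interpolation=cv2.INTER_CUBIC))
```

```text
55 (np.float64(89.7), np.float64(15.5)) (np.float64(89.7), np.float64(-14.6)) mid 0.4500000000000002 w 30.1
75 (np.float64(83.0), np.float64(15.6)) (np.float64(83.0), np.float64(-14.3)) mid 0.6499999999999995 w 29.9
110 (np.float64(70.6), np.float64(16.0)) (np.float64(70.6), np.float64(-14.5)) mid 0.75 w 30.5
150 (np.float64(55.8), np.float64(16.1)) (np.float64(55.8), np.float64(-14.2)) mid 0.9500000000000011 w 30.3
170 (np.float64(48.0), np.float64(15.9)) (np.float64(48.0), np.float64(-14.3)) mid 0.7999999999999998 w 30.200000000000003
205 (np.float64(38.9), np.float64(22.0)) (np.float64(38.9), np.float64(-20.6)) mid 0.6999999999999993 w 42.6
250 (np.float64(21.8), np.float64(22.4)) (np.float64(21.7), np.float64(-20.4)) mid 1.0 w 42.8
groove rear/front,land front x [(np.float64(61.9), np.float64(1.0)), (np.float64(79.5), np.float64(1.0)), (np.float64(92.3), np.float64(1.0)), (np.float64(104.7), np.float64(1.0))] block front top (np.float64(39.6), np.float64(1.0)) rear (np.float64(-36.0), np.float64(1.0))
```

View pics/top9c.png

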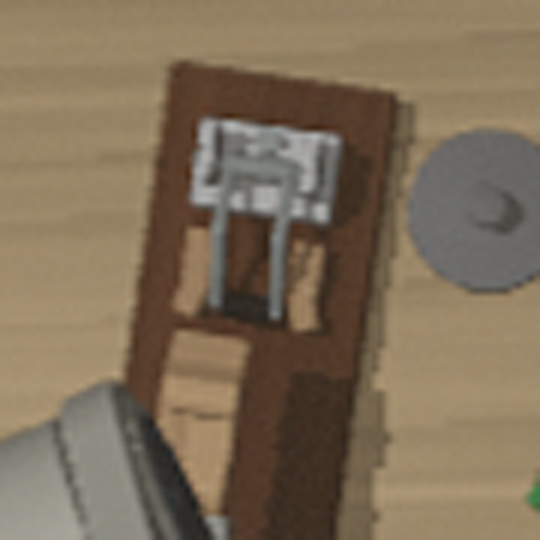

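Run:
```python
from h import *
import pickle
s,D=pickle.load(open("v_9.pkl","rb"));f=D["top"]
H=np.array([581,187.]);a=-.168;ex=np.array([np.cos(a),np.sin(a)]);ey=np.array([-np.sin(a),np.cos(a)])
def h(u,v,z): w=p2w(f,u,v,z)[:2]-H; return (round(w@ex,1),round(w@ey,1))
g=lambda c,r,z:h(180+c/6-.42,135+r/6-.42,z)
for n,c,r,z in(("roller top",247,297,36),("roller bottom edge",244,318,30),("roller mid",245,307,33),("cheek front L",187,316,30),("cheek front R",306,330,30),("cheek back L",198,227,30),("cheek back R",318,243,30),("stopblk/head front L",193,205,30),("head front R",330,222,30),("far edge L",176,62,18),("far edge R",398,97,18),("nose mid",211,335,106),):
    print(n,g(c,r,z))
```

```text
roller top (np.float64(50.4), np.float64(-2.6))
roller bottom edge (np.float64(41.8), np.float64(-1.9))
roller mid (np.float64(46.3), np.float64(-2.0))
cheek front L (np.float64(39.1), np.float64(22.5))
cheek front R (np.float64(40.4), np.float64(-29.0))
cheek back L (np.float64(77.7), np.float64(23.5))
cheek back R (np.float64(78.2), np.float64(-28.5))
stopblk/head front L (np.float64(86.8), np.float64(27.1))
head front R (np.float64(87.9), np.float64(-32.3))
far edge L (np.float64(148.8), np.float64(45.7))
far edge R (np.float64(147.2), np.float64(-52.1))
nose mid (np.float64(27.1), np.float64(-0.5))
```

The cheeks read at holder x 40–78, matching the drawing. The roller is at x≈46, so the stop is at about 87 and the stone should end at x≈9.5. The stone is 2 mm off laterally, so I'll correct that and lower to just above the base.

```bash
python3 -m inch '[{"gripper":0.03,"tx":0,"ty":0.002,"tz":0.01,"spin":-0.4},{"gripper":0.03,"tx":0,"ty":0,"tz":0.02,"spin":0},{"gripper":0.03,"tx":0,"ty":0,"tz":0.02,"spin":0},{"gripper":0.03,"tx":0,"ty":0,"tz":0.016,"spin":0},{"gripper":0.03,"tx":0,"ty":0,"tz":0.006,"spin":0},{"gripper":0.03,"tx":0,"ty":0,"tz":0.003,"spin":0},{"gripper":0.03,"tx":0,"ty":0,"tz":0,"spin":0},{"gripper":0.03,"tx":0,"ty":0,"tz":0,"spin":0}]' 50; python3 lk.py 10
```

```text
clock: 15.15
eef_pos: [492.7, 199.7, -2.5]
tcp_rot: [-3.141, -0.001, -0.157]
contact_force: [-0.5, 0.2, -4.6]
opening: 0.501
15.15 [492.7 199.7  -2.5] [-3.1411e+00 -8.0000e-04 -1.5740e-01] [-0.52  0.16 -4.64] 0.501
```

View pics/wrist_10.png

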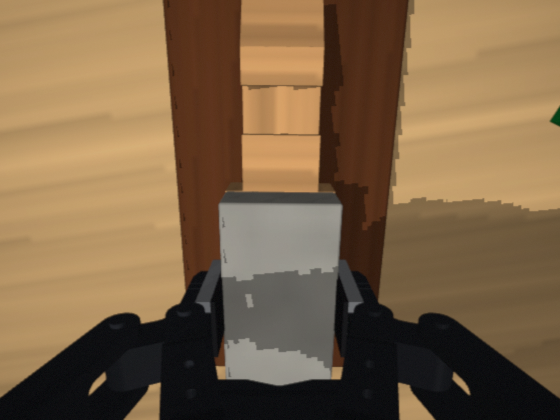

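View pics/scene_10.png

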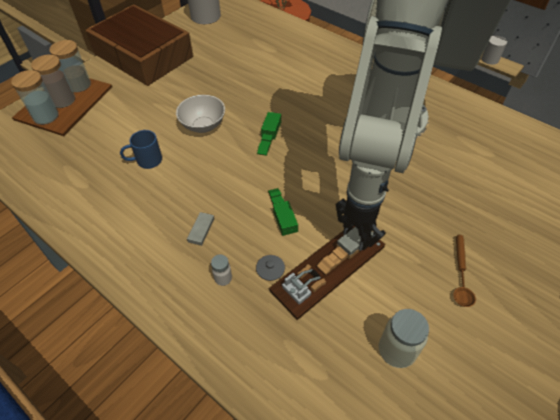

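```bash
cat > cl.py <<'E'
from h import *
import pickle,sys
s,D=pickle.load(open(f"v_{sys.argv[1]}.pkl","rb"));U=float(sys.argv[2]) # stone underside minus tcp z
f=D["wrist"];im=f["pixels"].astype(float)
R,G,B=im[...,0],im[...,1],im[...,2]
dark=(R>35)&(R<130)&(R>1.35*G)
p=s["eef_pos"];a=s["tcp_rot"][2];ex=np.array([np.cos(a),np.sin(a)]);ey=np.array([-np.sin(a),np.cos(a)])
def t(u,v,z): w=p2w(f,u,v,z)[:2]-p[:2]; return w@ex,w@ey
L=[];Q=[];TL=[]
for v in range(5,250,5):
    c=np.where(dark[v])[0]; c=c[(c>150)&(c<420)]
    if len(c)<10: continue
    L.append(t(c.min()-.5,v,18));Q.append(t(c.max()+.5,v,18))
for l in(L,Q):
    l=np.array(l);k=np.ones(len(l),bool)
    for _ in range(5):
        q=np.polyfit(l[k,0],l[k,1],1); k=np.abs(l[:,1]-np.polyval(q,l[:,0]))<1
    print("base",k.sum(),"slope",q[0].round(4),"y@0,60,100",np.polyval(q,[0,60,100]).round(2))
u=p[2]+U
for v,z in((55,16),(65,16),(75,16),(110,10),(145,16),(165,16)):
    g=np.abs(cv2.Sobel(im.mean(2),cv2.CV_64F,1,0,ksize=3))[v]
    l=225+g[225:260].argmax();r=305+g[305:340].argmax()
    A=t(l,v,u+z);B=t(r,v,u+z);print("tongue",v,l,r,round(A[0],1),"mid",round((A[1]+B[1])/2,2),"w",round(A[1]-B[1],1))
E
python3 cl.py 10 28
```

```text
base 49 slope -0.009 y@0,60,100 [49.05 48.5  48.14]
base 49 slope -0.0075 y@0,60,100 [-50.11 -50.56 -50.86]
tongue 55 239 323 89.8 mid 0.34 w 30.2
tongue 65 240 323 86.4 mid 0.16 w 30.1
tongue 75 240 323 83.0 mid 0.15 w 30.3
tongue 110 242 319 70.7 mid 0.49 w 30.1
tongue 145 241 320 57.8 mid 0.5 w 30.5
tongue 165 242 319 50.0 mid 0.5 w 30.2
```

Stone and base are now parallel, with a 1.5 mm offset left. I'll shift and lower gently.

```bash
python3 -m inch '[{"gripper":0.03,"tx":0,"ty":0.0015,"tz":0.001,"spin":0},{"gripper":0.03,"tx":0,"ty":0,"tz":0.001,"spin":0},{"gripper":0.03,"tx":0,"ty":0,"tz":0.001,"spin":0},{"gripper":0.03,"tx":0,"ty":0,"tz":0.001,"spin":0},{"gripper":0.03,"tx":0,"ty":0,"tz":0.001,"spin":0},{"gripper":0.03,"tx":0,"ty":0,"tz":0.0005,"spin":0},{"gripper":0.03,"tx":0,"ty":0,"tz":0,"spin":0},{"gripper":0.03,"tx":0,"ty":0,"tz":0,"spin":0}]' 50
python3 -m inch '[{"gripper":0.03,"tx":0,"ty":0,"tz":0.0005,"spin":0},{"gripper":0.03,"tx":0,"ty":0,"tz":0.0005,"spin":0},{"gripper":0.03,"tx":0,"ty":0,"tz":0,"spin":0},{"gripper":0.03,"tx":0,"ty":0,"tz":0,"spin":0},{"gripper":0.03,"tx":0,"ty":0,"tz":0,"spin":0},{"gripper":0.03,"tx":0,"ty":0,"tz":0,"spin":0},{"gripper":0.03,"tx":0,"ty":0,"tz":0,"spin":0},{"gripper":0.03,"tx":0,"ty":0,"tz":0,"spin":0}]' 50
```

```text
clock: 16.1
eef_pos: [492.0, 198.0, -8.5]
tcp_rot: [3.142, 0.0, -0.157]
contact_force: [-0.5, 0.0, -3.3]
opening: 0.502
clock: 16.9
eef_pos: [492.1, 198.1, -9.1]
tcp_rot: [-3.141, -0.0, -0.157]
contact_force: [-2.6, -0.7, 5.9]
opening: 0.505
```

Touchdown: the z-force went from -3.8 to +5.9, so about 10 N. I'll ease off and start sliding.

```bash
python3 -m inch '[{"gripper":0.03,"tx":0,"ty":0,"tz":-0.0003,"spin":0},{"gripper":0.03,"tx":0,"ty":0,"tz":-0.0001,"spin":0},{"gripper":0.03,"tx":0,"ty":0,"tz":0,"spin":0},{"gripper":0.03,"tx":0.001,"ty":0,"tz":0,"spin":0},{"gripper":0.03,"tx":0.001,"ty":0,"tz":0,"spin":0},{"gripper":0.03,"tx":0.001,"ty":0,"tz":0,"spin":0},{"gripper":0.03,"tx":0,"ty":0,"tz":0,"spin":0},{"gripper":0.03,"tx":0,"ty":0,"tz":0,"spin":0}]' 50; python3 lk.py 11; python3 cl.py 11 27
python3 - <<'E'
import cv2
im=cv2.imread("pics/top_11.png");cv2.imwrite("pics/t11.png",cv2.resize(im[135:225,180:270],None,fx=6,fy=6,interpolation=cv2.INTER_CUBIC))
im=cv2.imread("pics/scene_11.png");cv2.imwrite("pics/s11.png",cv2.resize(im[210:310,265:395],None,fx=6,fy=6,interpolation=cv2.INTER_CUBIC))
E
```

```text
clock: 17.7
eef_pos: [494.2, 197.6, -9.1]
tcp_rot: [3.141, 0.001, -0.158]
contact_force: [-4.1, 0.6, 5.5]
opening: 0.507
17.7 [494.2 197.6  -9.1] [ 3.1412e+00  1.3000e-03 -1.5750e-01] [-4.1   0.64  5.54] 0.507
base 49 slope -0.0084 y@0,60,100 [50.86 50.36 50.02]
base 49 slope -0.009 y@0,60,100 [-48.14 -48.68 -49.04]
tongue 55 240 323 89.9 mid 0.13 w 30.0
tongue 65 240 323 86.5 mid 0.13 w 30.2
tongue 75 240 323 83.1 mid 0.12 w 30.4
tongue 110 242 319 70.7 mid 0.45 w 30.3
tongue 145 241 320 57.7 mid 0.47 w 30.6
tongue 165 242 319 49.9 mid 0.47 w 30.4
```

View pics/t11.png

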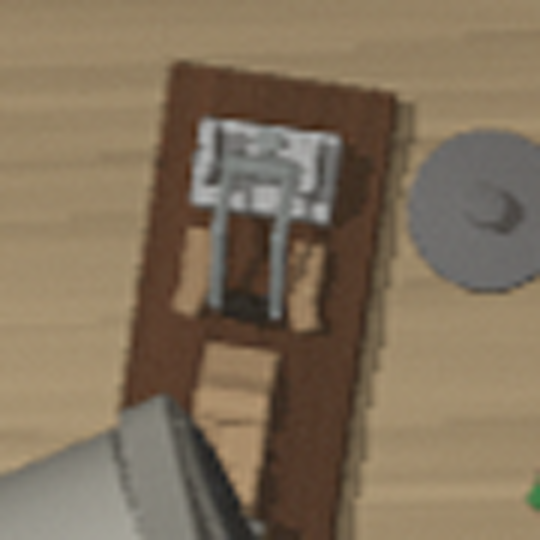

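View pics/s11.png

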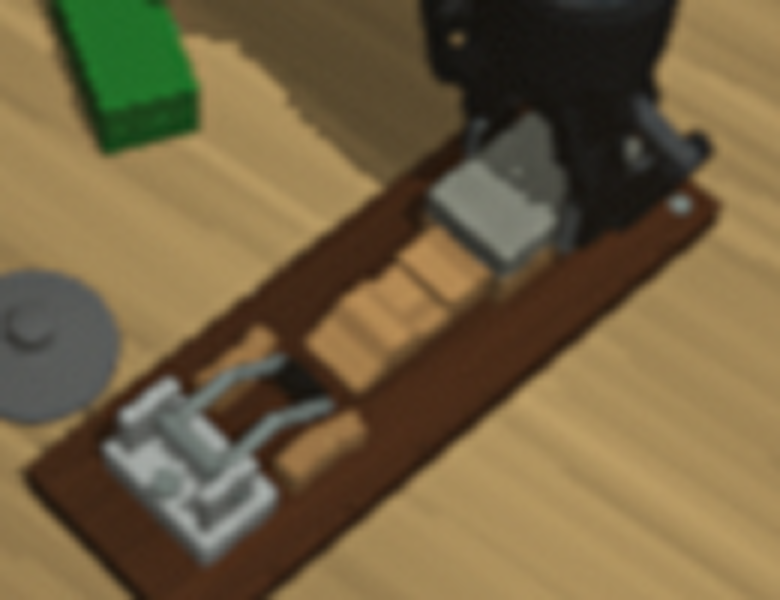

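Laterally the stone is within 0.4 mm. I'll relieve the down-force another 0.5 mm and slide 8 mm.

```bash
python3 -m inch '[{"gripper":0.03,"tx":0,"ty":-0.0003,"tz":-0.0005,"spin":0},{"gripper":0.03,"tx":0.0015,"ty":0,"tz":0,"spin":0},{"gripper":0.03,"tx":0.0015,"ty":0,"tz":0,"spin":0},{"gripper":0.03,"tx":0.0015,"ty":0,"tz":0,"spin":0},{"gripper":0.03,"tx":0.0015,"ty":0,"tz":0,"spin":0},{"gripper":0.03,"tx":0.0015,"ty":0,"tz":0,"spin":0},{"gripper":0.03,"tx":0,"ty":0,"tz":0,"spin":0},{"gripper":0.03,"tx":0,"ty":0,"tz":0,"spin":0}]' 50
```

```text
clock: 18.65
eef_pos: [502.4, 196.7, -8.6]
tcp_rot: [3.142, 0.0, -0.157]
contact_force: [0.3, 0.9, -3.8]
opening: 0.507
```

```bash
python3 -m inch '[{"gripper":0.03,"tx":0.001,"ty":0,"tz":0.0002,"spin":0},{"gripper":0.03,"tx":0.001,"ty":0,"tz":0,"spin":0},{"gripper":0.03,"tx":0.001,"ty":0,"tz":0,"spin":0},{"gripper":0.03,"tx":0.001,"ty":0,"tz":0,"spin":0},{"gripper":0.03,"tx":0.001,"ty":0,"tz":0,"spin":0},{"gripper":0.03,"tx":0.001,"ty":0,"tz":0,"spin":0},{"gripper":0.03,"tx":0,"ty":0,"tz":0,"spin":0},{"gripper":0.03,"tx":0,"ty":0,"tz":0,"spin":0}]' 50; python3 lk.py 12;  python3 cl.py 12 27
python3 - <<'E'
import cv2
im=cv2.imread("pics/scene_12.png");cv2.imwrite("pics/s12.png",cv2.resize(im[210:310,265:395],None,fx=6,fy=6,interpolation=cv2.INTER_CUBIC))
E
```

```text
clock: 19.45
eef_pos: [508.3, 195.7, -8.8]
tcp_rot: [3.142, 0.0, -0.157]
contact_force: [0.2, -1.2, -3.4]
opening: 0.508
19.45 [508.3 195.7  -8.8] [ 3.1416  0.     -0.1574] [ 0.18 -1.22 -3.35] 0.508
base 49 slope -0.0089 y@0,60,100 [50.35 49.82 49.46]
base 49 slope -0.0091 y@0,60,100 [-48.66 -49.2  -49.57]
tongue 55 239 324 89.8 mid 0.11 w 30.7
tongue 65 240 323 86.4 mid 0.11 w 30.2
tongue 75 240 323 83.0 mid 0.1 w 30.5
tongue 110 242 319 70.6 mid 0.44 w 30.3
tongue 145 241 320 57.6 mid 0.45 w 30.6
tongue 165 242 319 49.8 mid 0.45 w 30.4
```

View pics/s12.png

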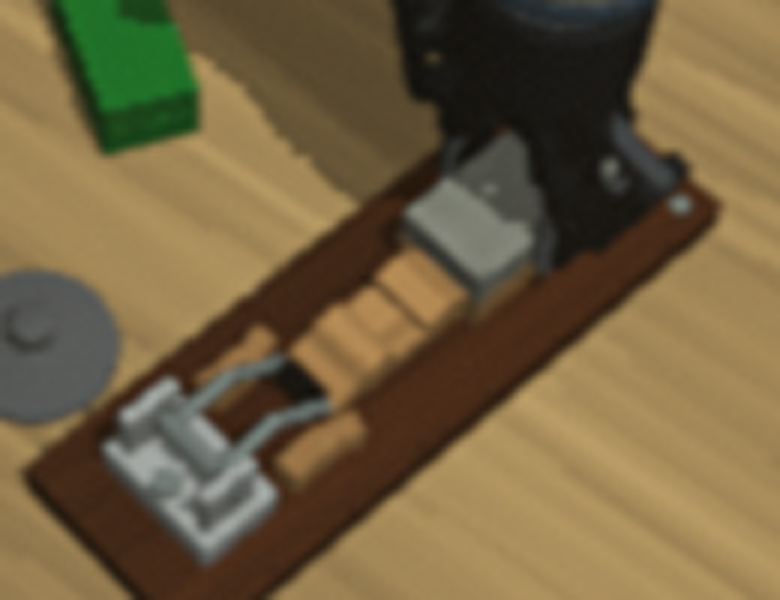

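View pics/wrist_12.png

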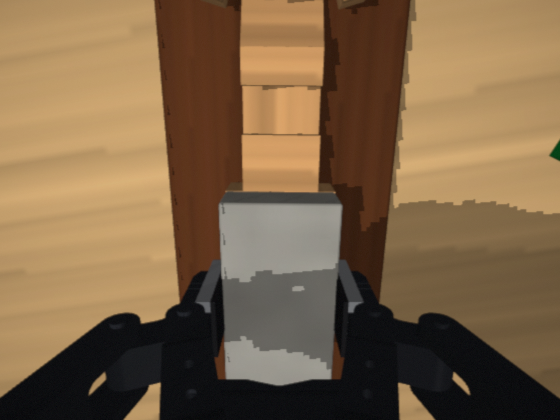

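It's centred. I'll keep going onto the bevel, 1 mm per row.

```bash
python3 -m inch '[{"gripper":0.03,"tx":0.001,"ty":0.0001,"tz":0,"spin":0},{"gripper":0.03,"tx":0.001,"ty":0,"tz":0,"spin":0},{"gripper":0.03,"tx":0.001,"ty":0,"tz":0,"spin":0},{"gripper":0.03,"tx":0.001,"ty":0,"tz":0,"spin":0},{"gripper":0.03,"tx":0.001,"ty":0,"tz":0,"spin":0},{"gripper":0.03,"tx":0.001,"ty":0,"tz":0,"spin":0},{"gripper":0.03,"tx":0,"ty":0,"tz":0,"spin":0},{"gripper":0.03,"tx":0,"ty":0,"tz":0,"spin":0}]' 50
```

```text
clock: 20.4
eef_pos: [512.4, 194.7, -9.0]
tcp_rot: [3.141, 0.003, -0.157]
contact_force: [-7.7, 2.8, 0.4]
opening: 0.508
```

```bash
python3 -m inch '[{"gripper":0.03,"tx":0.001,"ty":0,"tz":0,"spin":0},{"gripper":0.03,"tx":0.001,"ty":0,"tz":0,"spin":0},{"gripper":0.03,"tx":0.001,"ty":0,"tz":0,"spin":0},{"gripper":0.03,"tx":0.001,"ty":0,"tz":0,"spin":0},{"gripper":0.03,"tx":0.0005,"ty":0,"tz":0,"spin":0},{"gripper":0.03,"tx":0.0005,"ty":0,"tz":0,"spin":0},{"gripper":0.03,"tx":0,"ty":0,"tz":0,"spin":0},{"gripper":0.03,"tx":0,"ty":0,"tz":0,"spin":0}]' 50
python3 -c "
from rig import *;s=sense();print(s['eef_pos'],s['contact_force'])"
```

```text
clock: 21.2
eef_pos: [517.0, 193.9, -9.0]
tcp_rot: [3.141, 0.004, -0.157]
contact_force: [-7.8, 2.8, 2.0]
opening: 0.506
[517.04211009 193.91887843  -9.03516243] [-7.75753715  2.82713946  2.00437807]
```

```bash
python3 -m inch '[{"gripper":0.03,"tx":0.001,"ty":0.0001,"tz":-0.0002,"spin":0},{"gripper":0.03,"tx":0.001,"ty":0,"tz":0,"spin":0},{"gripper":0.03,"tx":0.001,"ty":0,"tz":0,"spin":0},{"gripper":0.03,"tx":0.001,"ty":0,"tz":0,"spin":0},{"gripper":0.03,"tx":0.001,"ty":0,"tz":0,"spin":0},{"gripper":0.03,"tx":0,"ty":0,"tz":0,"spin":0},{"gripper":0.03,"tx":0,"ty":0,"tz":0,"spin":0},{"gripper":0.03,"tx":0,"ty":0,"tz":0,"spin":0}]' 50; python3 lk.py 13
python3 - <<'E'
import cv2
im=cv2.imread("pics/scene_13.png");cv2.imwrite("pics/s13.png",cv2.resize(im[210:310,265:395],None,fx=6,fy=6,interpolation=cv2.INTER_CUBIC))
im=cv2.imread("pics/top_13.png");cv2.imwrite("pics/t13.png",cv2.resize(im[135:225,180:270],None,fx=6,fy=6,interpolation=cv2.INTER_CUBIC))
E
```

```text
clock: 22.0
eef_pos: [522.4, 193.0, -9.0]
tcp_rot: [3.141, 0.003, -0.157]
contact_force: [-5.6, 2.2, -1.5]
opening: 0.502
22.0 [522.4 193.   -9. ] [ 3.1407e+00  2.8000e-03 -1.5730e-01] [-5.59  2.23 -1.48] 0.502
```

View pics/s13.png

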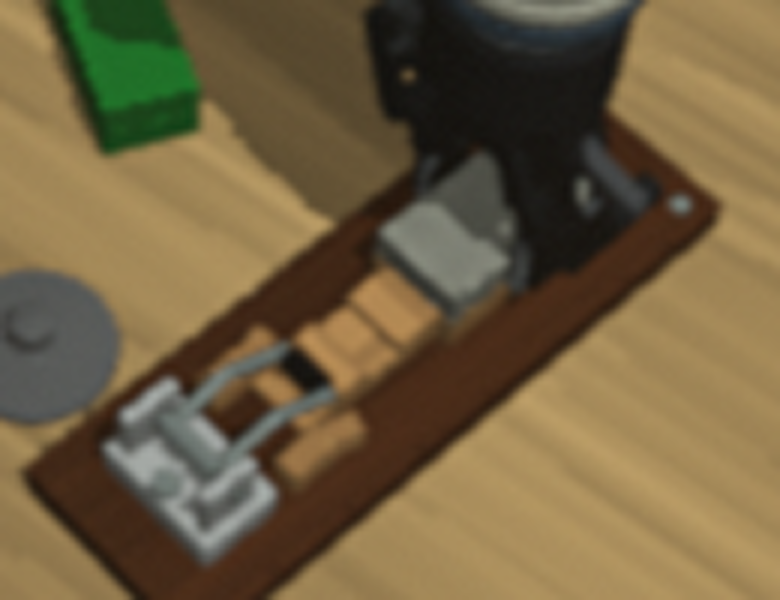

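View pics/wrist_13.png

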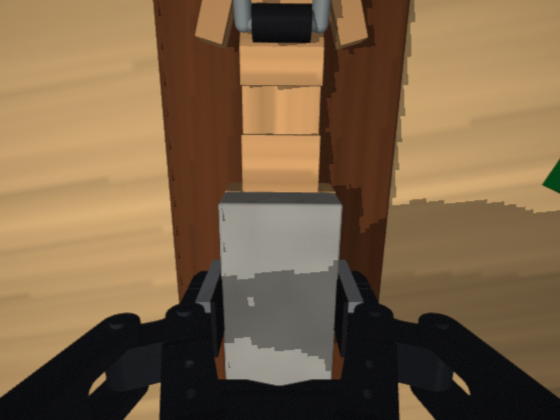

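View pics/t13.png

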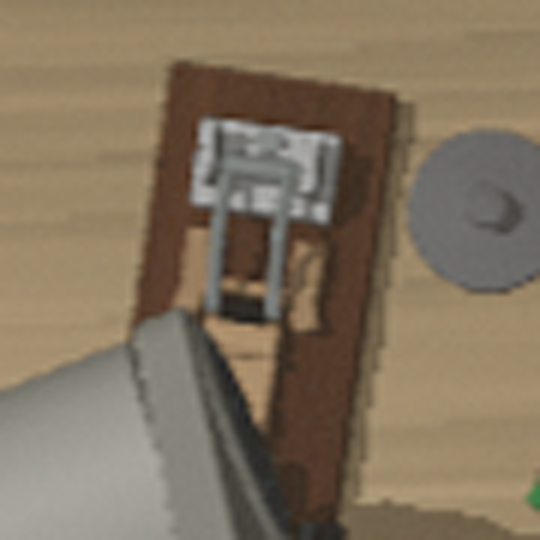

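The wrist view now shows the roller at (281,22), about at the bevel/land edge (row 47). Pushing force is about 6 N.

```bash
python3 -m inch '[{"gripper":0.03,"tx":0.001,"ty":0,"tz":0,"spin":0},{"gripper":0.03,"tx":0.001,"ty":0,"tz":0,"spin":0},{"gripper":0.03,"tx":0.001,"ty":0,"tz":0,"spin":0},{"gripper":0.03,"tx":0.001,"ty":0,"tz":0,"spin":0},{"gripper":0.03,"tx":0.001,"ty":0,"tz":0,"spin":0},{"gripper":0.03,"tx":0,"ty":0,"tz":0,"spin":0},{"gripper":0.03,"tx":0,"ty":0,"tz":0,"spin":0},{"gripper":0.03,"tx":0,"ty":0,"tz":0,"spin":0}]' 50; python3 lk.py 14
```

```text
clock: 22.95
eef_pos: [528.7, 192.2, -8.8]
tcp_rot: [3.141, 0.001, -0.157]
contact_force: [-2.5, 0.4, -3.8]
opening: 0.505
22.95 [528.7 192.2  -8.8] [ 3.1413e+00  6.0000e-04 -1.5740e-01] [-2.47  0.44 -3.8 ] 0.505
```

View pics/wrist_14.png

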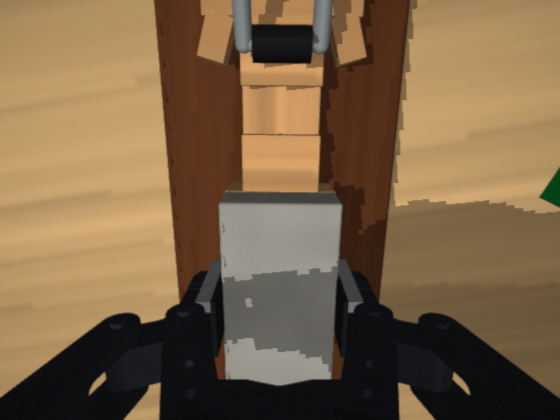

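```bash
python3 - <<'E'
from h import *
import pickle
s,D=pickle.load(open("v_14.pkl","rb"));f=D["wrist"];p=s["eef_pos"];a=s["tcp_rot"][2];ex=np.array([np.cos(a),np.sin(a)]);ey=np.array([-np.sin(a),np.cos(a)])
def t(u,v,z): w=p2w(f,u,v,z)[:2]-p[:2]; return (w@ex).round(2),(w@ey).round(2)
print("roller",t(281.5,43,40),t(281,62,40),t(281,26,40))
print("groove edges",t(281,134,34),t(281,85,34),"cheeks inner",t(226,62,30),t(340,62,30),t(312,24,40),t(251,24,40))
E
python3 cl.py 14 27
```

```text
roller (np.float64(93.14), np.float64(0.2)) (np.float64(87.1), np.float64(0.36)) (np.float64(98.4), np.float64(0.37))
groove edges (np.float64(62.05), np.float64(0.31)) (np.float64(79.84), np.float64(0.32)) cheeks inner (np.float64(88.17), np.float64(20.91)) (np.float64(88.14), np.float64(-21.78)) (np.float64(99.0), np.float64(-10.11)) (np.float64(99.02), np.float64(10.52))
base 49 slope -0.0087 y@0,60,100 [50.51 49.98 49.64]
base 49 slope -0.0091 y@0,60,100 [-48.49 -49.04 -49.4 ]
tongue 55 239 338 90.1 mid -2.38 w 35.8
tongue 65 240 323 86.7 mid 0.15 w 30.2
tongue 75 240 323 83.3 mid 0.14 w 30.5
tongue 110 242 319 70.9 mid 0.48 w 30.3
tongue 145 241 320 57.9 mid 0.5 w 30.7
tongue 165 242 319 50.1 mid 0.49 w 30.4
```

The roller is on the land, with about 21 mm to go to the stop. I'll advance 12 mm.

```bash
python3 -m inch '[{"gripper":0.03,"tx":0.001,"ty":0.0001,"tz":0,"spin":0},{"gripper":0.03,"tx":0.001,"ty":0,"tz":0,"spin":0},{"gripper":0.03,"tx":0.001,"ty":0,"tz":0,"spin":0},{"gripper":0.03,"tx":0.001,"ty":0,"tz":0,"spin":0},{"gripper":0.03,"tx":0.001,"ty":0,"tz":0,"spin":0},{"gripper":0.03,"tx":0.001,"ty":0,"tz":0,"spin":0},{"gripper":0.03,"tx":0,"ty":0,"tz":0,"spin":0},{"gripper":0.03,"tx":0,"ty":0,"tz":0,"spin":0}]' 50
python3 -m inch '[{"gripper":0.03,"tx":0.001,"ty":0.0001,"tz":0,"spin":0},{"gripper":0.03,"tx":0.001,"ty":0,"tz":0,"spin":0},{"gripper":0.03,"tx":0.001,"ty":0,"tz":0,"spin":0},{"gripper":0.03,"tx":0.001,"ty":0,"tz":0,"spin":0},{"gripper":0.03,"tx":0.001,"ty":0,"tz":0,"spin":0},{"gripper":0.03,"tx":0.001,"ty":0,"tz":0,"spin":0},{"gripper":0.03,"tx":0,"ty":0,"tz":0,"spin":0},{"gripper":0.03,"tx":0,"ty":0,"tz":0,"spin":0}]' 50; python3 lk.py 15
```

```text
clock: 23.9
eef_pos: [535.3, 191.2, -8.6]
tcp_rot: [-3.141, -0.001, -0.157]
contact_force: [-0.5, -0.0, -5.5]
opening: 0.501
clock: 24.7
eef_pos: [541.1, 190.1, -8.6]
tcp_rot: [-3.141, -0.0, -0.158]
contact_force: [0.1, -0.1, -6.5]
opening: 0.504
24.7 [541.1 190.1  -8.6] [-3.1415e+00 -4.0000e-04 -1.5750e-01] [ 0.11 -0.14 -6.49] 0.504
```

View pics/wrist_15.png

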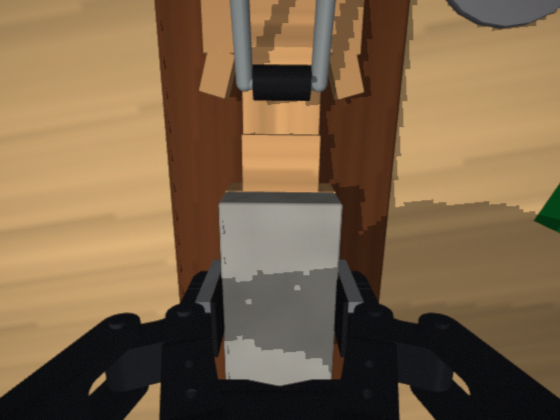

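```bash
python3 -m inch '[{"gripper":0.03,"tx":0.0005,"ty":0.0001,"tz":0.0003,"spin":0},{"gripper":0.03,"tx":0.0005,"ty":0,"tz":0,"spin":0},{"gripper":0.03,"tx":0.0005,"ty":0,"tz":0,"spin":0},{"gripper":0.03,"tx":0.0005,"ty":0,"tz":0,"spin":0},{"gripper":0.03,"tx":0.0005,"ty":0,"tz":0,"spin":0},{"gripper":0.03,"tx":0.0005,"ty":0,"tz":0,"spin":0},{"gripper":0.03,"tx":0.0005,"ty":0,"tz":0,"spin":0},{"gripper":0.03,"tx":0.0005,"ty":0,"tz":0,"spin":0}]' 50; python3 lk.py 16
```

```text
clock: 25.65
eef_pos: [545.3, 189.5, -8.8]
tcp_rot: [-3.141, -0.001, -0.157]
contact_force: [1.3, -0.5, -4.9]
opening: 0.504
25.65 [545.3 189.5  -8.8] [-3.1413e+00 -8.0000e-04 -1.5750e-01] [ 1.31 -0.48 -4.89] 0.504
```

View pics/wrist_16.png

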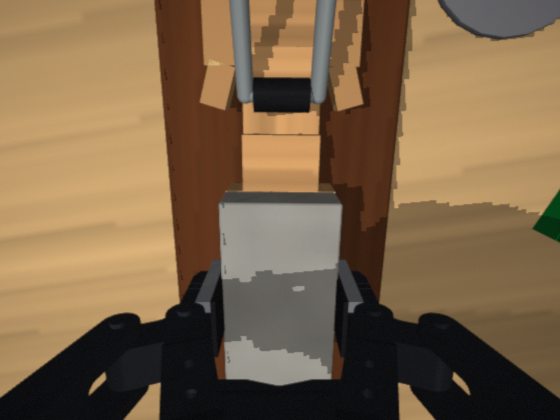

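The roller has started into the groove and pulls the stone forward (+1.3 N). I'll do 2.8 mm more, slowly.

```bash
python3 -m inch '[{"gripper":0.03,"tx":0.0004,"ty":0,"tz":0.0001,"spin":0},{"gripper":0.03,"tx":0.0004,"ty":0,"tz":0,"spin":0},{"gripper":0.03,"tx":0.0004,"ty":0,"tz":0,"spin":0},{"gripper":0.03,"tx":0.0004,"ty":0,"tz":0,"spin":0},{"gripper":0.03,"tx":0.0004,"ty":0,"tz":0,"spin":0},{"gripper":0.03,"tx":0.0004,"ty":0,"tz":0,"spin":0},{"gripper":0.03,"tx":0.0004,"ty":0,"tz":0,"spin":0},{"gripper":0.03,"tx":0,"ty":0,"tz":0,"spin":0}]' 50; python3 lk.py 17
python3 - <<'E'
import cv2
im=cv2.imread("pics/scene_17.png");cv2.imwrite("pics/s17.png",cv2.resize(im[210:310,265:395],None,fx=6,fy=6,interpolation=cv2.INTER_CUBIC))
E
```

```text
clock: 26.6
eef_pos: [548.5, 189.0, -8.8]
tcp_rot: [-3.141, -0.002, -0.157]
contact_force: [5.2, -1.3, -5.5]
opening: 0.504
26.6 [548.5 189.   -8.8] [-3.1411e+00 -1.5000e-03 -1.5750e-01] [ 5.23 -1.26 -5.46] 0.504
```

View pics/wrist_17.png

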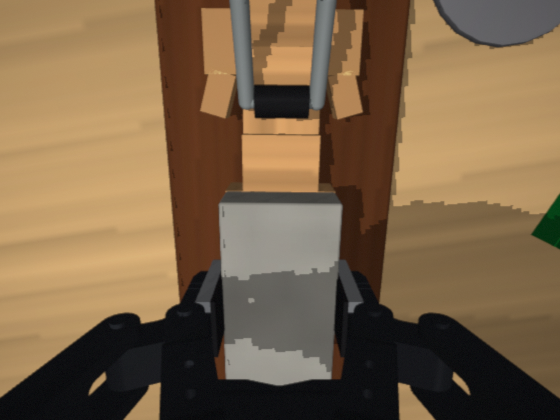

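View pics/s17.png

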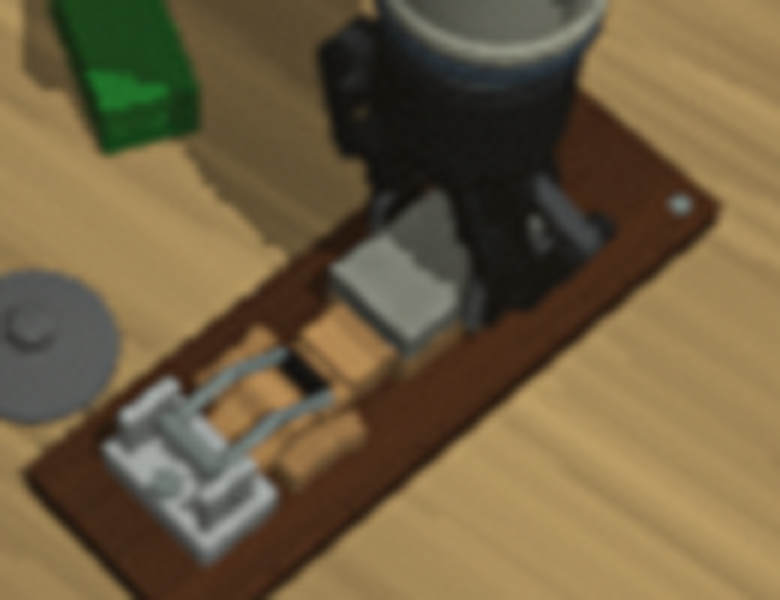

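```bash
python3 -m inch '[{"gripper":0.03,"tx":0.0003,"ty":0,"tz":0.0001,"spin":0},{"gripper":0.03,"tx":0.0003,"ty":0,"tz":0,"spin":0},{"gripper":0.03,"tx":0.0003,"ty":0,"tz":0,"spin":0},{"gripper":0.03,"tx":0.0003,"ty":0,"tz":0,"spin":0},{"gripper":0.03,"tx":0.0003,"ty":0,"tz":0,"spin":0},{"gripper":0.03,"tx":0,"ty":0,"tz":0,"spin":0},{"gripper":0.03,"tx":0,"ty":0,"tz":0,"spin":0},{"gripper":0.03,"tx":0,"ty":0,"tz":0,"spin":0}]' 50; python3 lk.py 18
```

```text
clock: 27.55
eef_pos: [548.6, 188.9, -9.0]
tcp_rot: [3.141, 0.001, -0.157]
contact_force: [-3.3, 2.8, 2.5]
opening: 0.503
27.55 [548.6 188.9  -9. ] [ 3.1415e+00  8.0000e-04 -1.5750e-01] [-3.31  2.84  2.51] 0.503
```

View pics/wrist_18.png

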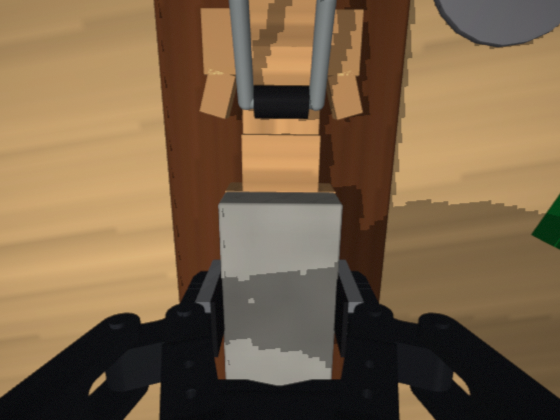

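The stop is felt: the force flipped from +5.2 to -3.3 N with almost no motion. Next I'll check where the roller sits.

Run:
```python
from h import *
import pickle
for k in("16","18"):
    s,D=pickle.load(open(f"v_{k}.pkl","rb"));f=D["wrist"];p=s["eef_pos"];a=s["tcp_rot"][2];ex=np.array([np.cos(a),np.sin(a)]);ey=np.array([-np.sin(a),np.cos(a)])
    im=f["pixels"].astype(int).sum(2); d=im[60:140,262:300].mean(1); r=np.where(d<110)[0]+60; m=(r.min()+r.max())/2
    row=im[int(m),235:330]; c=np.where(row<110)[0]+235
    def t(u,v,z): w=p2w(f,u,v,z)[:2]-p[:2]; return (w@ex).round(2)
    print(k,"roller rows",r.min(),r.max(),"cols",c.min(),c.max(),"x if z=34:",t(281,m,34),"z=38:",t(281,m,38),"groove edges",t(281,134,34),t(281,85,34))
```

```text
16 roller rows 78 111 cols 254 328 x if z=34: 76.35 z=38: 76.25 groove edges 61.9 79.7
18 roller rows 86 117 cols 235 327 x if z=34: 73.78 z=38: 73.76 groove edges 61.86 79.6
```

```bash
python3 -m inch '[{"gripper":0.03,"tx":0,"ty":0,"tz":-0.0002,"spin":0},{"gripper":0.03,"tx":0.0003,"ty":0,"tz":0,"spin":0},{"gripper":0.03,"tx":0.0003,"ty":0,"tz":0,"spin":0},{"gripper":0.03,"tx":0.0002,"ty":0,"tz":0,"spin":0},{"gripper":0.03,"tx":0,"ty":0,"tz":0,"spin":0},{"gripper":0.03,"tx":0,"ty":0,"tz":0,"spin":0},{"gripper":0.03,"tx":0,"ty":0,"tz":0,"spin":0},{"gripper":0.03,"tx":0,"ty":0,"tz":0,"spin":0}]' 50; python3 lk.py 19
python3 - <<'E'
from h import *
import pickle
for k in("17","18","19"):
    s,D=pickle.load(open(f"v_{k}.pkl","rb"));f=D["wrist"];p=s["eef_pos"];a=s["tcp_rot"][2];ex=np.array([np.cos(a),np.sin(a)])
    im=f["pixels"].astype(int).sum(2); d=im[60:140,262:300].mean(1); r=np.where(d<110)[0]+60; m=(r.min()+r.max())/2
    w=p2w(f,281,m,34)[:2]-p[:2]; print(k,r.min(),r.max(),(w@ex).round(2),p.round(2), s["contact_force"].round(1))
E
```

```text
clock: 28.5
eef_pos: [548.8, 188.7, -9.1]
tcp_rot: [3.141, 0.002, -0.157]
contact_force: [-5.4, 3.3, 3.2]
opening: 0.505
28.5 [548.8 188.7  -9.1] [ 3.1411e+00  1.8000e-03 -1.5750e-01] [-5.4   3.25  3.15] 0.505
17 86 117 73.71 [548.53 189.04  -8.83] [ 5.2 -1.3 -5.5]
18 86 117 73.78 [548.57 188.88  -9.05] [-3.3  2.8  2.5]
19 87 118 73.5 [548.76 188.69  -9.07] [-5.4  3.3  3.2]
```

The stone is blocked. Now I'll check the roller's height from its apparent width, using the known land height as the reference.

Run:
```python
from h import *
import pickle
from scipy.ndimage import gaussian_filter1d
def rep(k):
    s,D=pickle.load(open(f"v_{k}.pkl","rb"));f=D["wrist"];p=s["eef_pos"];a=s["tcp_rot"][2];ex=np.array([np.cos(a),np.sin(a)])
    g=f["pixels"].astype(float).mean(2)
    d=g[0:140,262:300].mean(1);r=np.where(d<40)[0]; r=r[r>15]; m=(r.min()+r.max())/2
    # distance-based col edges: average rows around m, first bright crossing subpixel from centre
    prof=g[int(m)-4:int(m)+5].mean(0)
    def edge(dr):
        u=281
        while prof[u]<60: u+=dr
        return u-dr*(prof[u]-60)/(prof[u]-prof[u-dr])
    l,q=edge(-1),edge(1)
    T=np.linalg.inv(f["extrinsics"])
    def width(z): # mm between rays at plane z
        return np.linalg.norm(p2w(f,l,m,z)-p2w(f,q,m,z))
    return r.min(),r.max(),round(l,2),round(q,2),[width(z) for z in range(28,46,1)]
R={k:rep(k) for k in("14","15","16","17","18","19")}
ref=np.mean([R["14"][4][12],R["15"][4][12]])
for k,v in R.items():
    z=np.interp(-ref,-np.array(v[4]),np.arange(28,46)); print(k,v[:4],"width@40",round(v[4][12],2),"roller centre z",round(z,2))
```

```text
14 (np.int64(25), np.int64(62), np.float64(251.57), np.float64(312.36)) width@40 20.87 roller centre z 40.32
15 (np.int64(66), np.int64(99), np.float64(252.35), np.float64(310.96)) width@40 20.76 roller centre z 39.67
16 (np.int64(78), np.int64(111), np.float64(252.7), np.float64(310.43)) width@40 20.62 roller centre z 38.76
17 (np.int64(86), np.int64(117), np.float64(253.71), np.float64(309.25)) width@40 19.94 roller centre z 34.22
18 (np.int64(86), np.int64(117), np.float64(253.51), np.float64(308.98)) width@40 19.86 roller centre z 33.65
19 (np.int64(86), np.int64(118), np.float64(253.06), np.float64(308.66)) width@40 19.91 roller centre z 33.98
```

The roller's centre is at z≈34.0, which is the groove floor, so it's down. I'll ease the push, release and rise clear.

```bash
python3 -m inch '[{"gripper":0.03,"tx":-0.0004,"ty":-0.0002,"tz":-0.0001,"spin":0},{"gripper":0.03,"tx":-0.0004,"ty":-0.0002,"tz":-0.0001,"spin":0},{"gripper":0.03,"tx":0,"ty":0,"tz":0,"spin":0},{"gripper":0.05,"tx":0,"ty":0,"tz":0,"spin":0},{"gripper":0.06,"tx":0,"ty":0,"tz":0,"spin":0},{"gripper":0.075,"tx":0,"ty":0,"tz":0,"spin":0},{"gripper":0.075,"tx":0,"ty":0,"tz":0,"spin":0},{"gripper":0.075,"tx":0,"ty":0,"tz":0,"spin":0}]' 20
python3 -m inch '[{"gripper":0.075,"tx":0,"ty":0,"tz":-0.005,"spin":0},{"gripper":0.075,"tx":0,"ty":0,"tz":-0.015,"spin":0},{"gripper":0.075,"tx":0,"ty":0,"tz":-0.03,"spin":0},{"gripper":0.075,"tx":0,"ty":0,"tz":-0.03,"spin":0},{"gripper":0.075,"tx":0,"ty":0,"tz":-0.03,"spin":0},{"gripper":0.075,"tx":-0.03,"ty":0,"tz":-0.02,"spin":0},{"gripper":0.075,"tx":-0.02,"ty":0,"tz":0,"spin":0},{"gripper":0.075,"tx":0,"ty":0,"tz":0,"spin":0}]' 20; python3 lk.py 20
python3 - <<'E'
import cv2
im=cv2.imread("pics/scene_20.png");cv2.imwrite("pics/s20.png",cv2.resize(im[210:310,265:395],None,fx=6,fy=6,interpolation=cv2.INTER_CUBIC))
E
```

```text
clock: 29.45
eef_pos: [549.3, 189.2, -8.6]
tcp_rot: [-3.141, -0.0, -0.157]
contact_force: [0.0, -1.2, 0.2]
opening: 0.875
clock: 30.25
eef_pos: [498.1, 197.2, 123.1]
tcp_rot: [-3.141, -0.001, -0.157]
contact_force: [0.5, 0.1, 0.0]
opening: 0.884
30.25 [498.1 197.2 123.1] [-3.141e+00 -6.000e-04 -1.566e-01] [0.47 0.07 0.02] 0.884
```

View pics/wrist_20.png

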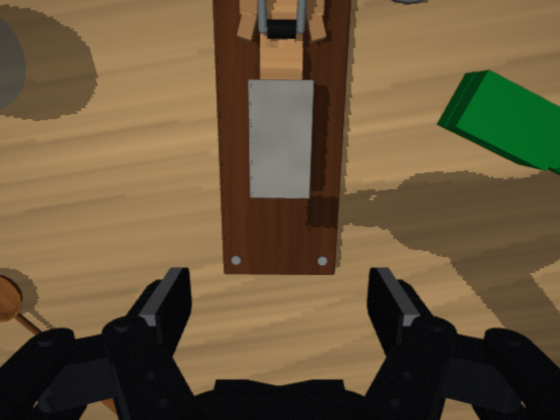

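View pics/s20.png

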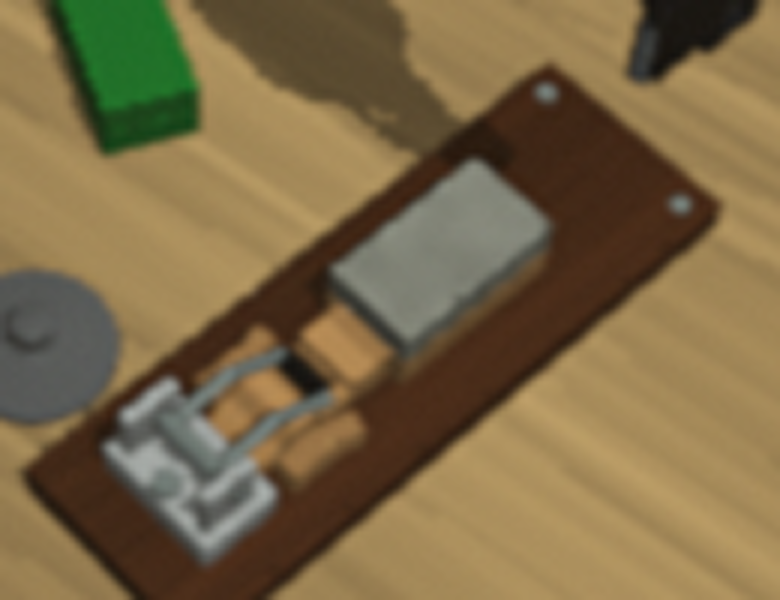

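The stone lies square on the base with the roller in the groove at (281,28), and the gripper is clear. A final numeric check:

Run:
```python
from h import *
import pickle
s,D=pickle.load(open("v_20.pkl","rb"));f=D["wrist"]
P=lambda u,v,z:p2w(f,u,v,z)[:2]
# base corners / edges
rl,rr=P(224,274.5,18),P(335.5,274.5,18)
fl,fr=P(214.5,5,18),P(355,5,18)
ax=((fl-rl)/np.linalg.norm(fl-rl)+(fr-rr)/np.linalg.norm(fr-rr))/2;ax/=np.linalg.norm(ax);ay=np.array([-ax[1],ax[0]])
mid=(rl+rr)/2;print("base w",np.linalg.norm(rl-rr),"yaw",np.arctan2(ax[1],ax[0]))
bl,br=P(249.5,198,52),P(310,198,52);tl,tr=P(249,80.5,52),P(313.5,80.5,52)
sx=((tl-bl)+(tr-br));print("block w",np.linalg.norm(bl-br),"len",np.linalg.norm((tl+tr-bl-br)/2),"stone yaw rel",np.arctan2(sx@ay,sx@ax))
c=(bl+br)/2;print("stone x_h",(c-mid)@ax-150+77.5,"front-based",((tl+tr)/2-mid)@ax-150-4.5,"y_h",(c-mid)@ay,((tl+tr)/2-mid)@ay)
# drift check on bystanders in top image
F,M=pickle.load(open("d.pkl","rb"));a=F["top"]["pixels"].astype(int);b=D["top"]["pixels"].astype(int)
for n,(u,v) in dict(slip=(343,157),lid=(261,170),jar=(118,178),bowl=(463,266),mug=(466,184),salt=(288,130),ladle=(120,270)).items():
    print(n,np.abs(a-b)[v-20:v+20,u-20:u+20].mean().round(2))
```

```text
base w 100.0532833110682 yaw -0.17353947817732623
block w 44.708786278777495 len 81.58386671380758 stone yaw rel 0.004428761924781969
stone x_h 7.374104370817932 front-based 6.957170995718656 y_h 1.3746023676710917 1.7359167091145025
slip 3.81
lid 3.7
jar 3.78
bowl 4.12
mug 3.13
salt 3.69
ladle 5.17
```

```bash
python3 -c "
from rig import *;print(sign_off())"
```

```text
the job is handed in; nothing more can be done
None
```

The grey stone is in the holder with its nose at the stop and the roller down in the groove. The gripper is clear and the job is handed in; the sign-off gave no verdict.

**What I did:** I set the stone flat on the base and slid it in tongue first. The wrist force showed about 8 N on the bevel and 2.5 N or less on the land. It then pulled the stone forward by up to 5 N as the roller dropped in. When the stop was reached the force reversed and the stone stopped moving. I then eased the push, opened the jaws and lifted away at about 30 s.

**Last checks:**
- **Roller:** just before release its centre measured about 34 mm above the counter, which is the groove floor. After release I checked it only by eye.
- **Stone on the holder:** x is about +7 mm, it is 1.4 to 1.7 mm off the channel middle, and 0.004 rad from in line. It looked flat in the scene picture.
- **Forces:** the reading after release was about zero. The total force on the holder can't be measured directly, but the wrist readings never exceeded about 8.5 N.
- **Other things on the counter:** the top pictures from before and after show no sign of movement.

**What failed or disagreed:**
- **First grasp:** it closed on nothing, above the block. Touching the counter showed the fingertips end about 35 mm short of the reported tool point (the pictures suggested up to 45 mm). I felt my way down, regripped higher and carried on.
- **Cameras:** the separate fits differed by up to 6 mm along x, so I did the final alignment from the wrist view.
- **Stop position:** I expected the stone to end at about x 9.5 mm from the roller's place in the top view, but the final measurement gave about 7 mm. Both are well above the required -2 mm.

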